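# Set a hand planer's depth knob to three clicks from zero and lock it

### The job

The electric planer parked in its cradle on the bench was put away at an unknown cut. Wind its depth knob anticlockwise until you feel it come up against its zero stop, without straining the stop; then count out exactly three clicks clockwise, let go so that the knob settles there, and swing the lock lever beside it fully home. Leave the things lying around it alone.

Things in the scene. Friction and masses are not known exactly. Their poses are not given: they have to be found in the camera images.
- planer: Grey electric hand planer, 290 long, 84 wide, held fast in a plywood cradle (base 322 x 122 x 9). Origin: centre of its underside, 9 mm above the bench. Own x runs from the toe (knob end, -x) to the heel (+x), y to its left, z up. From the toe: round black depth knob, lock lever, closed rear handle (top 158 above the bench). Motor barrel sticks out 99 to its right. Nose deck 81 above the bench.
- knob_centre (a point): On the depth knob's upright axis, half-way up its grip, 116.5 mm above the bench; does not turn. Knob: black ribbed rubber disc 45 across, 28 high (103.5 to 132 above the bench), no pointer, on a thinner neck, with 16 degrees of play on its spindle. Clockwise from above deepens the cut: 12 clicks a turn, 30 degrees each; it was left two to four clicks up. Let go, it settles in the nearest click.
- lock_lever (a joint): Angle of the lock lever, rad: 0 open (lever lies across the planer to its left, 75 degrees from its own +x towards +y), 1.13 fully home (swung anticlockwise from above, towards the knob). It stays where it is left, moves with about 4 N at its post; once home its cam bears on the click plunger, so the clicks are about half again as stiff.
- lever_pivot (a point): Centre of the lock lever's upright hinge, at the top of its hub, 100 mm above the bench; 77 mm behind the knob's axis.
- lever_post (a point): Centre of the black upright post (13 mm across, 21 high, 90 to 111 mm above the bench) at the free end of the lock lever, 50 mm from the lever's hinge; push it sideways to swing the lever.
- pencil: Bystander: slim red pencil, 151 long, lying along the right side of the cradle. Origin under its middle, along its own y.
- offcut_block_a: Bystander: dark-faced plywood offcut 50 x 120 x 18, lying to the planer's left. Origin under its centre, 120 along its own y.
- hex_keys: Bystander: set of hex keys in a red holder, 22 x 85 x 19, lying to the planer's right. Origin under its centre, 85 along its own y.
- shoe_sole (a point): Point on the underside of the front shoe, the sole plate under the knob. In the planer's frame its z is 0 at the zero stop, +0.1 mm a click: far below the noise, so feel the clicks. Torque on the knob: next to none in the play; a click climbs to about 0.2 N m and snaps over; the sprung zero stop keeps climbing, 0.04 N m a degree: 0.3 N m is plainly the stop, 0.6 N m strains it.

How it is judged (in metres and radians):
On the way, in this order (a step that is already met when the one before it is completed fails the run):
1. the depth knob has been wound back to its zero stop (z of shoe_sole in the frame of planer below 2e-05 m), for 0.2 s.
2. the knob rests three clicks from zero (z of shoe_sole in the frame of planer between 0.00027 and 0.00033 m), for 0.2 s.
At the end, for the whole second after the job is handed in: the front shoe stands 0.3 mm up (three clicks of 0.1 mm, within 0.03 mm), the lock lever is swung past 1.05 rad, and nothing is touched (all of step 2 and value of joint lock_lever above 1.05 rad).
It fails at once if the zero stop was strained (z of shoe_sole in the frame of planer below -6e-05 m).
It fails at once if a bystander was moved (distance of any of hex_keys, pencil, offcut_block_a from where it was at the start of the episode above 0.02 m).
It also fails if it takes over 72 s, if anything falls off the work surface, if the arm or the gripper's body presses on something with over 40 N, if the wrist force passes 120 N, or if a joint passes its speed limit or range.

### The arm

A 6-joint arm with a two-finger parallel gripper is mounted at the origin on a cart in front of the work surface, level with it; the furniture and walls round the work are solid. World frame = base frame: x ahead of the robot, y to its left, z up, the work surface at z = 0. Lengths are in mm, angles in degrees, forces in N, time in s.
With the tool pointing down it reaches from about 300 to 850 mm from the base axis. Payload 4.2 kg.
Tool frame: the origin (TCP) lies at the very end of the fingers, on their centre line; the grasp point (between the pads) lies 19 mm behind it (env.grip_depth is the distance from the TCP to the grasp point, in mm); z points along the fingers, y is the line along which they close (so a half turn about z gives the same grasp; the last joint's range is limited). The gripper opens to 91 mm and grips with 3 to 60 N. Pads are 32 mm wide; open, the fingers measure 118 mm over their backs; the gripper's body (76 mm by 178 mm) begins 60 mm behind the grasp point.
Start: joints at [64.343, 18.312, 89.639, -0, 72.044, -1.146], TCP at [238.556, 523.199, 188.076] pointing down, gripper open.
Joint ranges: [-177.97, 177.97], [-48.28, 115.42], [12.27, 149.76], [-77.06, 257.06], [2.81, 150.46], [-146.56, 146.56]. Speed limits (degrees/s): [147.25, 147.25, 180, 180, 180, 180].

### API

Orientations are given as [roll, pitch, yaw] about the fixed x, y, z axes, in that order (R = Rz(yaw) Ry(pitch) Rx(roll)).
In Python, from workcell import env, cams gives the robot as it stands.
- The arm moves only by the tool apply_moves, never from a script. Its argument "deltas" is a list of rows, each a list of 5 numbers: the shift along the tool's x, y, z in m, then the turn about the tool's z in rad, then the opening, from -1 (shut) to 1 (fully open), so that 0 is half open. In form: [[tx, ty, tz, roll, gripper], ...]. A call has 1 to 5 rows; each row is the pose to reach, as a shift and turn from the pose commanded when the call began, along the tool's axes at that moment; what a row does not reach only later rows make up. A row lasts 1/10 s, in which the tool goes at most 50 mm and 8.59 degrees, less where a joint would pass 70% of its speed; a pose out of reach is approached as far as the arm can. A call with a gripper value outside its range is refused whole. The fingers move at their own pace and stop on an object; "grip_force" is the grip in N (left out, the last holds). Time passes only in rows, so rows that repeat a pose let the fingers close. It gives the time, the measured TCP pose, the force, the opening and the grip force at its end, in the units of the state.
- env.state(): the state, without advancing time (a new reading comes with each control period).
- cams.grab_frame(name): name is "side" or "top"; returns the picture (400x640x3 uint8, blue, green, red); there is no depth.
- cams.get_calibration(name): a dict with "mtx" (3x3 intrinsics, pixels), "k1" (the pictures are not rectified: a ray, as slopes to the right and down, at radius r is drawn at 1 + k1 r^2 times it, then the intrinsics apply), "eye" and "attitude" of the camera in the world. Camera axes: x right, y down, z forward; pixel columns grow to the right and rows downward; lengths in mm; the calibration is good to about 2 mm. A picture is of the moment at which its call begins. get_calibration takes no time and is no camera call.
- env.job_done(): hands the job in; it is judged then, once.
The state is a dict: "time_s": time; "qpos": joint angles; "qvel": joint speeds; "effort": joint torques, N m; "ee_pos": TCP position; "ee_rot": TCP orientation; "force": force on the tool from outside, world axes, zero at the start; "torque": the same for the moment, N m; "gripper_width": finger opening in mm; "gripper_force": force on a finger pad.
Only numpy, scipy, OpenCV 4.12 (cv2) and the standard library are available. Lean on these libraries where they do the work, as an engineer would, in place of code of your own. Each camera call takes 0.05 s, during which the arm holds its last target. There are 200 camera calls.

## Working session

There is one attempt and no reset: what is moved stays moved. The work goes in short steps, Python scripts to look and compute and a tool call to move; the robot and the scene stay as the last step left them, time stands still between calls to the robot, and variables do not carry over. Pictures are saved under pics/ and viewed, at most 10 in all, crops included, and the job is handed in when it is done.

Besides the shell and the picture viewer there is one more tool, called after "Emit:" as name(argument=value, ...) on one line, values as JSON. apply_moves: Moves the arm, as the interface text tells. Its arguments: {"type":"object","properties":{"deltas":{"type":"array"},"grip_force":{"type":"number"}},"required":["deltas"]}

```bash
mkdir -p pics; ls; cat > h.py <<'E'
import numpy as np, cv2
from workcell import env, cams
def ray(name,u,v):
    c=cams.get_calibration(name); K=np.array(c['mtx'],float)
    d=np.linalg.inv(K)@[u,v,1]; k=c['k1']; p=d[:2]; q=p.copy()
    for _ in range(30): q=p/(1+k*(q@q))
    return np.array(c['eye'],float), q
E
python3 - <<'E'
from h import *
for n in("side","top"):
    cv2.imwrite(f'pics/{n}0.png',cams.grab_frame(n)); print(n,cams.get_calibration(n))
print(env.state())
E
```

```text
pics
side {'mtx': array([[395.92345632,   0.        , 312.33261816],
       [  0.        , 395.92345632, 200.36340301],
       [  0.        ,   0.        ,   1.        ]]), 'k1': -0.0069022893999827655, 'eye': array([ 575.90566629, -479.96114362,  796.58667558]), 'attitude': array([-1.42640991e+02,  4.37366541e-02,  5.15055046e+00])}
top {'mtx': array([[369.1404554 ,   0.        , 319.31056866],
       [  0.        , 369.1404554 , 200.62933081],
       [  0.        ,   0.        ,   1.        ]]), 'k1': -0.028403587715256494, 'eye': array([351.68962715,  44.99488554, 924.7570578 ]), 'attitude': array([-1.68133004e+02, -1.60958676e-01, -8.99416072e+01])}
{'time_s': 0.1, 'qpos': array([ 6.43436532e+01,  1.83466112e+01,  8.96980502e+01,  5.07964593e-04,
        7.20440099e+01, -1.14539244e+00]), 'qvel': array([-0.00266199, -0.09166178, -0.09636238,  0.04237864, -0.02017635,
       -0.03250455]), 'effort': array([-6.78089364e-04, -4.13331485e+01, -2.32512259e+01,  7.28320959e-02,
        4.22261108e-02, -6.60876776e-05]), 'ee_pos': array([238.33143359, 522.75085344, 187.32734347]), 'ee_rot': array([-1.79911356e+02, -2.25538376e-03,  1.55488887e+02]), 'force': array([ 0.27806343, -1.35357703, -0.58271109]), 'torque': array([ 0.00851211,  0.09120892, -0.04171128]), 'gripper_force': 0.0, 'gripper_width': 91.27311762963971}
```

View pics/side0.png

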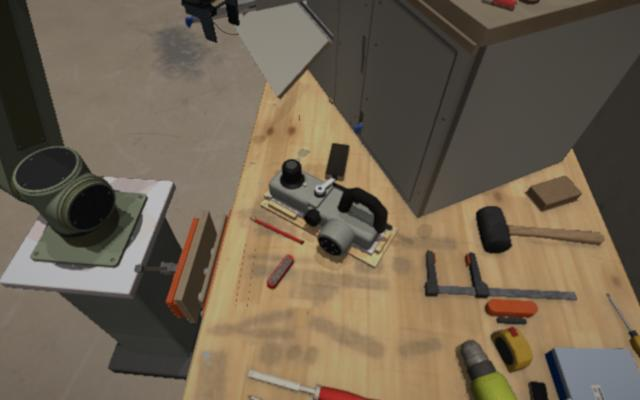

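View pics/top0.png

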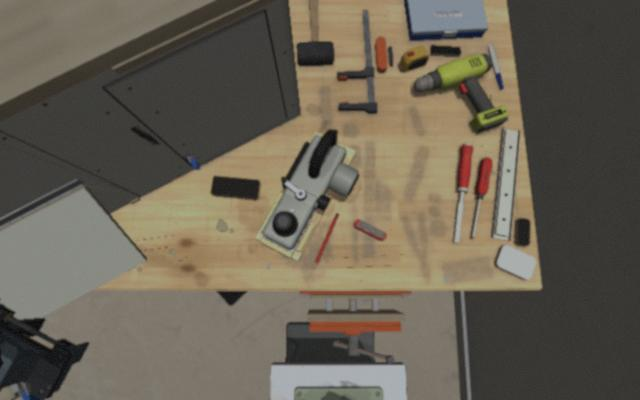

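Side: knob at about (291,168), with the lever behind it near (322,187). Top: knob at (285,222), lever hub near (300,193), post near (287,184). Next I'll zoom both views and triangulate the knob.

```bash
cat >> h.py <<'E'
from scipy.spatial.transform import Rotation as R
def line(n,u,v):
    e,q=ray(n,u,v); a=cams.get_calibration(n)['attitude']
    d=R.from_euler('xyz',a,degrees=True).apply([q[0],q[1],1]); return e,d/np.linalg.norm(d)
def plane(n,u,v,z):
    e,d=line(n,u,v); return e+d*(z-e[2])/d[2]
def tri(s,t):
    (e1,d1),(e2,d2)=line('side',*s),line('top',*t)
    k=np.linalg.lstsq(np.c_[d1,-d2],e2-e1,rcond=None)[0]
    a,b=e1+k[0]*d1,e2+k[1]*d2; return (a+b)/2,np.linalg.norm(a-b)
E
python3 - <<'E'
from h import *
a=cv2.imread('pics/side0.png')[145:245,250:400]; b=cv2.imread('pics/top0.png')[130:265,250:370]
a=cv2.resize(a,None,fx=4,fy=4,interpolation=2); a=cv2.copyMakeBorder(a,0,600-a.shape[0],0,0,0) 
cv2.imwrite('pics/sc.png',a[:400]); cv2.imwrite('pics/tc.png',cv2.resize(b,None,fx=4.4,fy=4.4,interpolation=2))
print(tri((291,168),(285,222)), plane('top',285,222,132), plane('side',291,164,132))
for p in((301,194),(287,184)): print(plane('top',*p,105))
E
```

```text
(array([472.28245645, 118.07550417, 125.31826998]), np.float64(0.9966851466229312)) [470.80667853 117.28407995 132.        ] [472.26323564 124.47794911 132.        ]
[539.31146169  84.58893324 105.        ]
[562.75948007 116.92989294 105.        ]
```

View pics/sc.png

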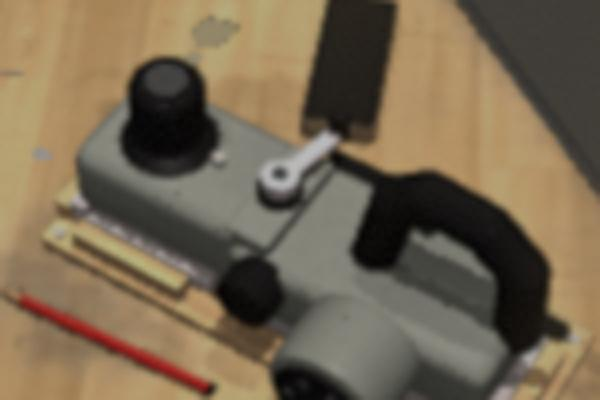

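View pics/tc.png

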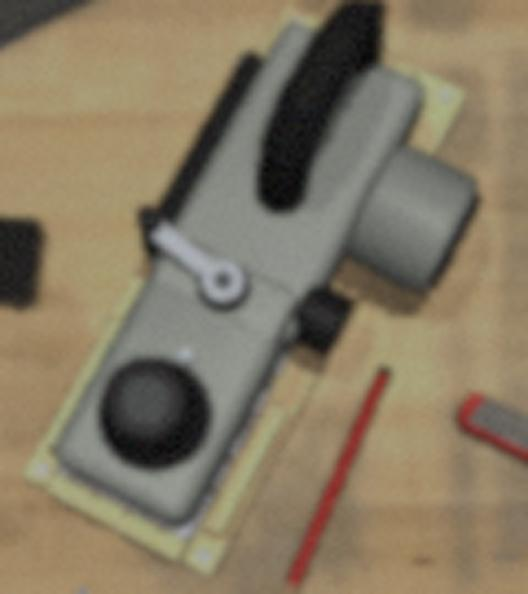

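The crops show the knob's top face at side (292,164.5) and top (284.1,220.5). The hub is at side (319.8,189) and top (300.7,193.9). The black post is at side about (334,177) and top about (284.5,179.5). The heel and handle line gives the yaw.

```bash
python3 - <<'E'
from h import *
k=tri((292,164.5),(284.1,220.5));h=tri((319.8,189),(300.7,193.9));p=tri((334,177),(284.5,179.5))
print(k,h,p)
K=plane('top',284.1,220.5,132);H=plane('top',300.7,193.9,100);K2=plane('side',292,164.5,132);H2=plane('side',319.8,189,100);P=plane('top',284.5,179.5,111)
print(K,K2,H,H2,P)
for a,b in((K,H),(K2,H2),(H,P)):
    d=(b-a)[:2]; print(np.linalg.norm(d),np.degrees(np.arctan2(d[1],d[0])))
# cradle toe corners (z=9)
c=[plane('top',250+x/4.4,130+y/4.4,9) for x,y in((40,468),(203,555),(447,95))]; print(c)
E
```

```text
(array([474.42230919, 119.30196556, 135.71385374]), np.float64(1.9101369310254606)) (array([541.38655284,  85.67527805,  97.11961851]), np.float64(0.07594615973750687)) (array([573.06337361, 122.74247978, 100.20570491]), np.float64(3.3677949447101865))
[474.08998983 119.30282423 132.        ] [474.71134911 123.15542146 132.        ] [540.68979176  85.52059208 100.        ] [541.56286665  83.36559977 100.        ] [571.79237243 122.30905697 111.        ]
74.67779338887301 -26.89604805874557
77.7968849499115 -30.760980282472126
48.17428435310268 49.787357140099466
[array([453.11364134, 192.21957612,   9.        ]), array([404.57524606,  99.45477022,   9.        ]), array([675.06200239, -41.51223193,   9.        ])]
```

```bash
python3 - <<'E'
from h import *
print('panel',tri((281,95),(145,260)),tri((332,40),(80,182)))
print('cab corner base',plane('side',418,215,0))
print('gripper', plane('top',30,350,200))
t=np.array([474,120.5]);f=lambda z:z
s=env.state();y=np.radians(s['ee_rot'][2]);print(s['ee_pos'],s['ee_rot'])
d=t-s['ee_pos'][:2]; print('tool x,y',d@[np.cos(y),np.sin(y)], d@[np.sin(y),-np.cos(y)])
E
```

```text
panel (array([395.73230742, 446.85627215,  68.00167323]), np.float64(9.902251413704665)) (array([540.27199253, 532.42055151, 200.1407266 ]), np.float64(3.8953457556202955))
cab corner base [783.93217153 103.71034149   0.        ]
gripper [215.34106527 588.27679615 200.        ]
[238.33143359 522.75085344 187.32734347] [-1.79911356e+02 -2.25538376e-03  1.55488887e+02]
tool x,y -381.31201179291054 -268.22858152835
```

Emit:
apply_moves(deltas=[[-0.038,-0.027,0,0.14,1],[-0.076,-0.054,0,0.28,1],[-0.114,-0.08,0,0.42,1],[-0.152,-0.107,0,0.56,1],[-0.19,-0.134,0,0.7,1]])

```text
time_s: 0.6
ee_pos: [356.2, 320.7, 187.8]
ee_rot: [-180.0, 0.0, 115.1]
force: [0.4, 0.6, 0.2]
gripper_width: 91.4
gripper_force: 0.0
```

```bash
cat > g.py <<'E'
from h import *
import sys
t=np.array([float(a) for a in sys.argv[1:3]])
s=env.state();y=np.radians(s['ee_rot'][2]);print(s['time_s'],s['ee_pos'],s['ee_rot'],s['qpos'][5],s['force'],s['torque'],s['gripper_width'])
d=t-s['ee_pos'][:2]; print('tool x,y',d@[np.cos(y),np.sin(y)], d@[np.sin(y),-np.cos(y)])
E
python3 g.py 474 120.5
```

```text
0.6 [356.2284287  320.66444284 187.77295212] [-1.79981331e+02  1.02268613e-02  1.15081959e+02] 15.54116621157675 [0.40968934 0.55701963 0.23934979] [-0.12258259 -0.0550957  -0.01454696] 91.43973667357362
tool x,y -231.21444967479852 21.813423480057054
```

Emit:
apply_moves(deltas=[[-0.046,0.004,0,0.14,1],[-0.092,0.009,0,0.28,1],[-0.138,0.013,0,0.42,1],[-0.185,0.018,0,0.56,1],[-0.231,0.022,0,0.7,1]])

```text
time_s: 1.1
ee_pos: [475.3, 121.3, 187.9]
ee_rot: [-180.0, -0.0, 74.9]
force: [-0.2, 0.1, 0.1]
gripper_width: 91.3
gripper_force: 0.0
```

```bash
python3 g.py 474 120.5; python3 - <<'E'
from h import *
a=cams.grab_frame('side')[110:230,230:390]; b=cams.grab_frame('top')[140:280,210:370]
a=cv2.resize(a,(640,480),interpolation=2)[:300]; b=cv2.resize(b,None,fx=4,fy=4,interpolation=2)[:, :]
cv2.imwrite('pics/s1.png',cv2.resize(cams.grab_frame('side')[110:230,230:390],(800,600),interpolation=2))
E
```

```text
1.1 [475.25318873 121.33553376 187.86624865] [-1.79985322e+02 -5.95146051e-03  7.49326229e+01] 28.0323923990568 [-0.2333049   0.14498165  0.12917247] [-0.13153303  0.05103587  0.03460354] 91.32202585670657
tool x,y -1.132581141428124 -0.992904138093756
```

View pics/s1.png

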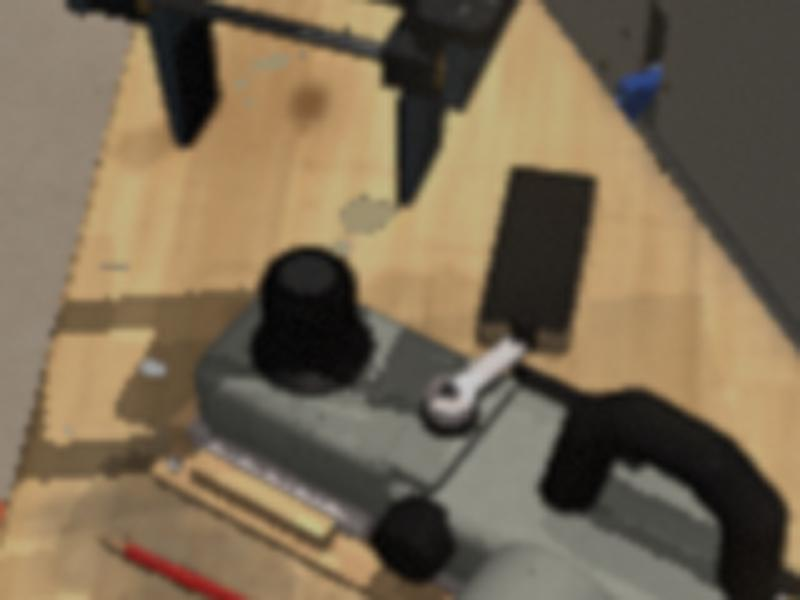

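The side crop shows the open fingers centred over the knob, with the knob's top at crop (307,268). A wider collar sits below the grip, so I'll keep the tips at about 105 mm.

Emit:
apply_moves(deltas=[[-0.001,-0.001,0.02,0.13,1],[-0.001,-0.001,0.045,0.26,1],[-0.001,-0.001,0.065,0.26,1],[-0.001,-0.001,0.082,0.26,1]])

```text
time_s: 1.65
ee_pos: [472.1, 123.6, 104.8]
ee_rot: [-179.9, 0.0, 60.5]
force: [0.1, -0.9, -0.2]
gripper_width: 91.1
gripper_force: 0.0
```

Emit:
apply_moves(deltas=[[0,0,0,0,-0.2],[0,0,0,0,-0.2],[0,0,0,0,-0.2],[0,0,0,0,-0.2],[0,0,0,0,-0.2]], grip_force=15)

```text
time_s: 2.15
ee_pos: [473.9, 122.7, 106.8]
ee_rot: [179.9, -0.1, 60.4]
force: [-0.3, -0.3, -0.5]
gripper_width: 54.2
gripper_force: 0.0
```

```bash
python3 g.py 474.3 120.8
```

```text
2.15 [473.94508206 122.65808762 106.80092383] [ 1.79936911e+02 -6.48362157e-02  6.03890348e+01] 42.76836529039678 [-0.32355445 -0.29507784 -0.48998758] [-0.10926337  0.13870687 -0.01171454] 54.22523548698646
tool x,y -1.4400542044279845 1.2266622302969254
```

Emit:
apply_moves(deltas=[[0,0,0,0,-0.6],[0,0,0,0,-0.6],[0,0,0,0,-0.6],[0,0,0,0,-0.6]], grip_force=15)

```text
time_s: 2.55
ee_pos: [473.4, 122.6, 106.3]
ee_rot: [-180.0, -0.0, 60.4]
force: [2.6, -2.8, 2.4]
gripper_width: 22.2
gripper_force: 1.6
```

```bash
python3 g.py 474.3 120.8
```

```text
2.55 [473.41680134 122.6431171  106.3450209 ] [-1.79982206e+02 -2.48516154e-02  6.03656038e+01] 42.76899340478957 [ 2.57806239 -2.84956301  2.40073891] [-0.56358511 -0.59182883  0.04529205] 22.219229940547105
tool x,y -1.165324422707078 1.679029340322496
```

```bash
python3 - <<'E'
from h import *
a=cams.grab_frame('side')[120:220,240:340]; b=cams.grab_frame('top')[170:270,230:330]
cv2.imwrite('pics/s2.png',np.hstack([cv2.resize(i,(400,400),interpolation=2) for i in(a,b)]))
E
```

```text
(no output)
```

View pics/s2.png

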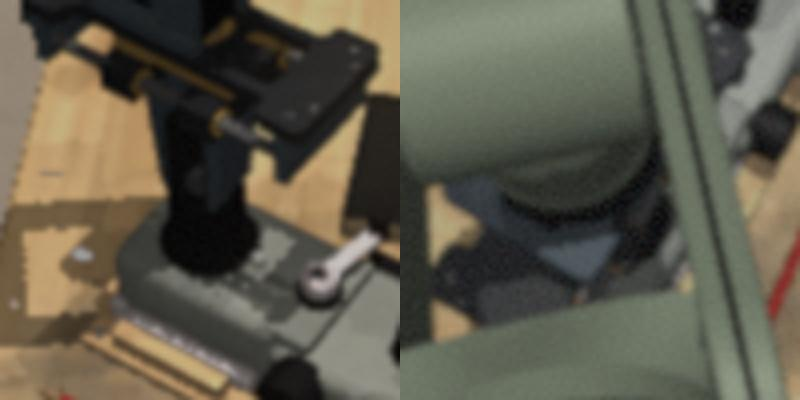

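The view shows the fingers at the knob, with its collar at side crop (208,245). The 22 mm opening doesn't match a 45 mm grip, so I'm checking the geometry.

```bash
python3 - <<'E'
from h import *
s=env.state();print({k:s[k] for k in('time_s','ee_pos','force','torque','gripper_width','gripper_force')})
for p in((267,139),(311,151)): print(plane('side',*p,188))
print('collar',plane('side',292.4,180,95),plane('top',285.2,223.6,95))
def proj(n,P):
    c=cams.get_calibration(n); q=R.from_euler('xyz',c['attitude'],degrees=True).inv().apply(np.array(P)-c['eye']); q=q[:2]/q[2]; q=q*(1+c['k1']*q@q); return c['mtx'][:2,:2]@q+c['mtx'][:2,2]
for z in(81,103.5,132): print(z,proj('side',(474,120.5,z)),proj('top',(474,120.5,z)))
print('tip',proj('side',s['ee_pos']))
E
```

```text
{'time_s': 2.65, 'ee_pos': array([473.1606175 , 122.8442652 , 106.31967212]), 'force': array([-2.27150245,  1.51870464,  5.1365394 ]), 'torque': array([ 0.20474459,  0.53335275, -0.03974861]), 'gripper_width': 18.620692604597238, 'gripper_force': 2.243192556406086}
[419.4484575 142.5784056 188.       ]
[518.97878771 114.69288344 188.        ]
collar [475.87823087 108.52561076  95.        ] [472.70375516 120.13180252  95.        ]
81 [292.46116138 179.9290823 ] [285.58373956 223.92124322]
103.5 [292.06749369 173.6524892 ] [284.71566309 222.47977808]
132 [291.54643411 165.34318538] [283.54763027 220.54007921]
tip [291.77988335 172.06703496]
```

```bash
python3 - <<'E'
from h import *
f=lambda a:cv2.resize((255*(a/255.)**.45).astype(np.uint8),(400,560),interpolation=cv2.INTER_CUBIC)
b=cv2.imread('pics/side0.png')[130:200,265:315]
cv2.imwrite('pics/s3.png',np.hstack([f(cams.grab_frame('side')[130:200,265:315]),f(b)]))
E
```

```text
(no output)
```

View pics/s3.png

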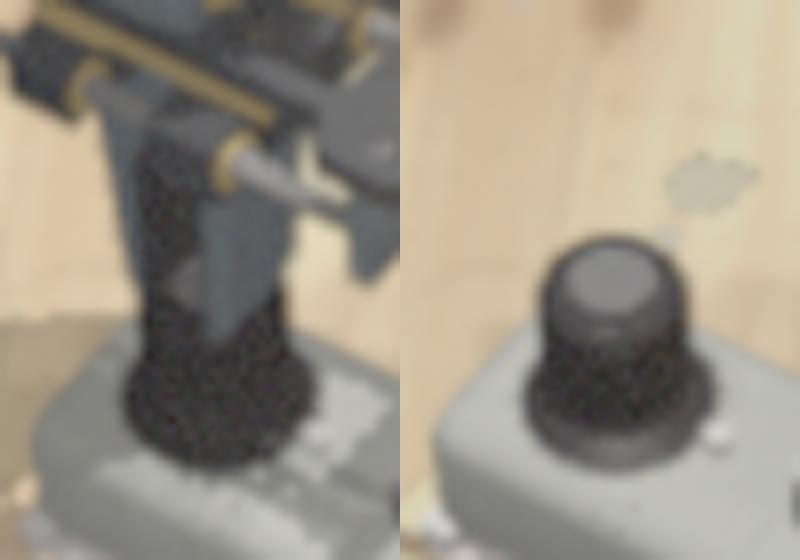

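The brightened crop shows the fingers near the knob's top, with the near tip at side px (293,172). That is about 6 px higher than a 106 mm tip should appear. They probably caught only the rounded crown, so I'll open, go down about 10 mm and grip again.

Emit:
apply_moves(deltas=[[0,0,0,0,1],[0,0,0,0,1],[0,0,0,0,1],[0,0,0,0,1],[0,0,0,0,1]])

```text
time_s: 3.2
ee_pos: [472.8, 122.4, 105.6]
ee_rot: [-179.9, 0.1, 60.4]
force: [0.9, 0.0, -0.9]
gripper_width: 55.3
gripper_force: 0.0
```

Emit:
apply_moves(deltas=[[0,0,0,0,1],[0,0,0,0,1],[0,0,0.004,0,1],[0,0,0.007,0,1],[0,0,0.01,0,1]])

```text
time_s: 3.7
ee_pos: [473.3, 122.4, 95.6]
ee_rot: [-180.0, 0.0, 60.4]
force: [-0.3, -0.2, -0.4]
gripper_width: 90.8
gripper_force: 0.0
```

```bash
python3 g.py 474.2 120.8
```

```text
3.7 [473.31664097 122.43614855  95.61049604] [-1.79977733e+02  1.35824267e-02  6.03769619e+01] 42.77109977151008 [-0.27934551 -0.20466686 -0.43696217] [-0.12487157  0.1265727  -0.00914735] 90.823850368498
tool x,y -0.9856609871777811 1.5766349128821928
```

Emit:
apply_moves(deltas=[[-0.001,0.001,0,0,-0.3],[-0.001,0.001,0,0,-0.3],[-0.001,0.001,0,0,-0.3],[-0.001,0.001,0,0,-0.3],[-0.001,0.001,0,0,-0.3]], grip_force=15)

```text
time_s: 4.2
ee_pos: [474.0, 121.1, 96.2]
ee_rot: [180.0, -0.0, 60.4]
force: [-0.8, -0.1, 0.7]
gripper_width: 54.2
gripper_force: 0.0
```

Emit:
apply_moves(deltas=[[0,0,0,0,-0.3],[0,0,0,0,-0.3],[0,0,0,0,-0.3]])

```text
time_s: 4.5
ee_pos: [472.2, 121.8, 96.0]
ee_rot: [-179.8, 0.0, 60.3]
force: [-3.8, 2.6, 3.2]
gripper_width: 43.8
gripper_force: 15.0
```

```bash
python3 g.py 474.2 120.8; python3 -c "
from h import *
print(env.state()['gripper_force'])"
```

```text
4.5 [472.24208863 121.79196464  96.01928604] [-1.79800205e+02  2.58720330e-02  6.03430591e+01] 42.603110528633344 [-3.83334772  2.59234637  3.24967493] [0.45552187 0.92080604 0.08559   ] 43.78324207350147
tool x,y 0.10676490688378892 2.1922618524800788
15.000569962430745
```

```bash
cat > r.py <<'E'
from h import *
s=env.state();y=np.radians(s['ee_rot'][2]);f=s['force']
p=lambda v:[round(float(v@[np.cos(y),np.sin(y)]),1),round(float(v@[np.sin(y),-np.cos(y)]),1)]
print('t %.2f yaw %.1f q6 %.1f Mz %.3f'%(s['time_s'],s['ee_rot'][2],s['qpos'][5],s['torque'][2]),'F tool',p(f[:2]),'fz %.1f'%f[2],'xy',s['ee_pos'].round(1),'w %.1f g %.1f'%(s['gripper_width'],s['gripper_force']))
E
```

Emit:
apply_moves(deltas=[[0,-0.001,0,-0.06,-0.3],[0,-0.001,0,-0.12,-0.3],[0,-0.001,0,-0.18,-0.3],[0,-0.001,0,-0.18,-0.3]])

```text
time_s: 4.9
ee_pos: [472.5, 121.7, 96.0]
ee_rot: [-179.9, 0.0, 70.7]
force: [-1.7, 1.2, 1.8]
gripper_width: 43.7
gripper_force: 15.0
```

```bash
python3 r.py
```

```text
t 4.90 yaw 70.7 q6 32.4 Mz -0.132 F tool [0.6, -2.0] fz 1.8 xy [472.5 121.7  96. ] w 43.7 g 15.0
```

Emit:
apply_moves(deltas=[[0,0,0,-0.06,-0.3],[0,0,0,-0.12,-0.3],[0,0,0,-0.18,-0.3],[0,0,0,-0.18,-0.3]])

```text
time_s: 5.3
ee_pos: [472.8, 121.6, 96.0]
ee_rot: [-180.0, -0.0, 80.9]
force: [-2.0, 1.0, 0.8]
gripper_width: 43.6
gripper_force: 15.0
```

```bash
python3 r.py
```

```text
t 5.30 yaw 80.9 q6 22.1 Mz 0.040 F tool [0.7, -2.2] fz 0.8 xy [472.8 121.6  96. ] w 43.6 g 15.0
```

Emit:
apply_moves(deltas=[[0,0,0,-0.06,-0.3],[0,0,0,-0.12,-0.3],[0,0,0,-0.18,-0.3],[0,0,0,-0.18,-0.3]])

```text
time_s: 5.7
ee_pos: [473.2, 121.6, 96.1]
ee_rot: [180.0, -0.0, 91.2]
force: [-1.2, 0.6, 0.8]
gripper_width: 43.8
gripper_force: 15.0
```

```bash
python3 r.py
```

```text
t 5.70 yaw 91.2 q6 11.9 Mz -0.057 F tool [0.7, -1.2] fz 0.8 xy [473.2 121.6  96.1] w 43.8 g 15.0
```

Emit:
apply_moves(deltas=[[0,0,0,-0.06,-0.3],[0,0,0,-0.12,-0.3],[0,0,0,-0.18,-0.3],[0,0,0,-0.18,-0.3]])

```text
time_s: 6.1
ee_pos: [473.4, 121.6, 96.1]
ee_rot: [179.9, -0.0, 101.5]
force: [0.0, -0.1, -0.9]
gripper_width: 43.7
gripper_force: 15.0
```

```bash
python3 r.py
```

```text
t 6.10 yaw 101.5 q6 1.6 Mz -0.201 F tool [-0.1, 0.0] fz -0.9 xy [473.4 121.6  96.1] w 43.7 g 15.0
```

Emit:
apply_moves(deltas=[[0,0,0,-0.04,-0.3],[0,0,0,-0.08,-0.3],[0,0,0,-0.08,-0.3]])

```text
time_s: 6.4
ee_pos: [473.6, 121.7, 96.1]
ee_rot: [179.9, 0.0, 106.1]
force: [1.2, 0.0, -1.2]
gripper_width: 43.9
gripper_force: 15.0
```

```bash
python3 r.py
```

```text
t 6.40 yaw 106.1 q6 -3.0 Mz -0.188 F tool [-0.3, 1.2] fz -1.2 xy [473.6 121.7  96.1] w 43.9 g 15.0
```

Emit:
apply_moves(deltas=[[0,0,0,-0.04,-0.3],[0,0,0,-0.08,-0.3],[0,0,0,-0.08,-0.3]])

```text
time_s: 6.7
ee_pos: [473.7, 121.7, 96.1]
ee_rot: [179.9, 0.0, 110.7]
force: [2.1, 0.8, -0.8]
gripper_width: 43.8
gripper_force: 15.0
```

```bash
python3 r.py
```

```text
t 6.70 yaw 110.7 q6 -7.6 Mz -0.053 F tool [0.0, 2.3] fz -0.8 xy [473.7 121.7  96.1] w 43.8 g 15.0
```

Emit:
apply_moves(deltas=[[0,0,0,-0.04,-0.3],[0,0,0,-0.08,-0.3],[0,0,0,-0.08,-0.3]])

```text
time_s: 7.0
ee_pos: [473.8, 121.7, 96.1]
ee_rot: [179.9, 0.0, 115.3]
force: [2.7, 2.0, -1.6]
gripper_width: 44.0
gripper_force: 15.0
```

```bash
python3 r.py
```

```text
t 7.00 yaw 115.3 q6 -12.2 Mz 0.004 F tool [0.7, 3.3] fz -1.6 xy [473.8 121.7  96.1] w 44.0 g 15.0
```

Emit:
apply_moves(deltas=[[0,0.001,0,-0.04,-0.3],[0,0.001,0,-0.08,-0.3],[0,0.001,0,-0.08,-0.3]])

```text
time_s: 7.3
ee_pos: [474.0, 121.9, 96.1]
ee_rot: [-180.0, 0.0, 119.9]
force: [0.2, 0.3, -0.3]
gripper_width: 43.7
gripper_force: 15.0
```

```bash
python3 r.py
```

```text
t 7.30 yaw 119.9 q6 -16.8 Mz -0.057 F tool [0.2, 0.3] fz -0.3 xy [474.  121.9  96.1] w 43.7 g 15.0
```

Emit:
apply_moves(deltas=[[0,0,0,-0.04,-0.3],[0,0,0,-0.04,-0.3]])

```text
time_s: 7.5
ee_pos: [474.1, 121.9, 96.1]
ee_rot: [180.0, 0.0, 122.1]
force: [1.5, 0.9, -0.6]
gripper_width: 43.9
gripper_force: 15.0
```

```bash
python3 r.py
```

```text
t 7.50 yaw 122.1 q6 -19.1 Mz -0.092 F tool [-0.0, 1.7] fz -0.6 xy [474.1 121.9  96.1] w 43.9 g 15.0
```

Emit:
apply_moves(deltas=[[0,0,0,-0.04,-0.3],[0,0,0,-0.04,-0.3]])

```text
time_s: 7.7
ee_pos: [474.1, 121.9, 96.1]
ee_rot: [180.0, 0.0, 124.4]
force: [1.8, 0.6, -1.1]
gripper_width: 44.0
gripper_force: 15.0
```

```bash
python3 r.py
```

```text
t 7.70 yaw 124.4 q6 -21.3 Mz -0.020 F tool [-0.6, 1.8] fz -1.1 xy [474.1 121.9  96.1] w 44.0 g 15.0
```

Emit:
apply_moves(deltas=[[0,0,0,-0.04,-0.3],[0,0,0,-0.04,-0.3]])

```text
time_s: 7.9
ee_pos: [474.1, 122.0, 96.1]
ee_rot: [180.0, 0.0, 126.7]
force: [1.0, -0.7, -1.0]
gripper_width: 43.7
gripper_force: 15.0
```

```bash
python3 r.py
```

```text
t 7.90 yaw 126.7 q6 -23.6 Mz 0.019 F tool [-1.1, 0.4] fz -1.0 xy [474.1 122.   96.1] w 43.7 g 15.0
```

Emit:
apply_moves(deltas=[[0,0,0,-0.04,-0.3],[0,0,0,-0.04,-0.3]])

```text
time_s: 8.1
ee_pos: [474.2, 122.0, 96.1]
ee_rot: [180.0, 0.0, 129.0]
force: [1.5, -0.2, -1.0]
gripper_width: 44.1
gripper_force: 15.0
```

```bash
python3 r.py
```

```text
t 8.10 yaw 129.0 q6 -25.9 Mz -0.079 F tool [-1.1, 1.0] fz -1.0 xy [474.2 122.   96.1] w 44.1 g 15.0
```

Emit:
apply_moves(deltas=[[0,0,0,-0.04,-0.3],[0,0,0,-0.04,-0.3]])

```text
time_s: 8.3
ee_pos: [474.2, 122.0, 96.1]
ee_rot: [180.0, 0.0, 131.3]
force: [1.3, -0.4, -1.1]
gripper_width: 43.8
gripper_force: 15.0
```

```bash
python3 r.py
```

```text
t 8.30 yaw 131.3 q6 -28.2 Mz -0.129 F tool [-1.2, 0.7] fz -1.1 xy [474.2 122.   96.1] w 43.8 g 15.0
```

Emit:
apply_moves(deltas=[[0,0,0,-0.04,-0.3],[0,0,0,-0.04,-0.3]])

```text
time_s: 8.5
ee_pos: [474.3, 122.1, 96.1]
ee_rot: [180.0, 0.0, 133.6]
force: [2.3, -0.0, -1.8]
gripper_width: 43.6
gripper_force: 15.0
```

```bash
python3 r.py
```

```text
t 8.50 yaw 133.6 q6 -30.5 Mz -0.211 F tool [-1.6, 1.6] fz -1.8 xy [474.3 122.1  96.1] w 43.6 g 15.0
```

Emit:
apply_moves(deltas=[[0,0,0,-0.04,-0.3],[0,0,0,-0.04,-0.3]])

```text
time_s: 8.7
ee_pos: [474.3, 122.2, 96.1]
ee_rot: [179.9, 0.0, 135.9]
force: [3.3, 1.4, -2.5]
gripper_width: 43.8
gripper_force: 15.0
```

```bash
python3 r.py
```

```text
t 8.70 yaw 135.9 q6 -32.8 Mz -0.175 F tool [-1.3, 3.3] fz -2.5 xy [474.3 122.2  96.1] w 43.8 g 15.0
```

Emit:
apply_moves(deltas=[[0,0.001,0,-0.04,-0.3],[0,0.001,0,-0.04,-0.3]])

```text
time_s: 8.9
ee_pos: [474.4, 122.3, 96.1]
ee_rot: [-179.9, 0.0, 138.2]
force: [1.7, -0.1, -0.1]
gripper_width: 43.6
gripper_force: 15.0
```

```bash
python3 r.py
```

```text
t 8.90 yaw 138.2 q6 -35.0 Mz -0.040 F tool [-1.4, 1.0] fz -0.1 xy [474.4 122.3  96.1] w 43.6 g 15.0
```

Emit:
apply_moves(deltas=[[0,0,0,-0.04,-0.3],[0,0,0,-0.04,-0.3]])

```text
time_s: 9.1
ee_pos: [474.4, 122.3, 96.1]
ee_rot: [-180.0, 0.0, 140.5]
force: [0.9, -2.0, 0.2]
gripper_width: 43.7
gripper_force: 15.0
```

```bash
python3 r.py
```

```text
t 9.10 yaw 140.5 q6 -37.3 Mz -0.014 F tool [-2.0, -1.0] fz 0.2 xy [474.4 122.3  96.1] w 43.7 g 15.0
```

Emit:
apply_moves(deltas=[[0,0,0,-0.04,-0.3],[0,0,0,-0.04,-0.3]])

```text
time_s: 9.3
ee_pos: [474.5, 122.4, 96.1]
ee_rot: [-180.0, 0.0, 142.8]
force: [2.0, -1.9, 0.5]
gripper_width: 43.8
gripper_force: 15.0
```

```bash
python3 r.py
```

```text
t 9.30 yaw 142.8 q6 -39.6 Mz -0.030 F tool [-2.7, -0.3] fz 0.5 xy [474.5 122.4  96.1] w 43.8 g 15.0
```

Emit:
apply_moves(deltas=[[-0.001,0,0,-0.04,-0.3],[-0.001,0,0,-0.08,-0.3],[-0.001,0,0,-0.12,-0.3],[-0.001,0,0,-0.12,-0.3]])

```text
time_s: 9.7
ee_pos: [474.6, 122.5, 96.0]
ee_rot: [-180.0, -0.1, 149.6]
force: [-0.9, 1.0, 1.9]
gripper_width: 43.9
gripper_force: 15.0
```

```bash
python3 r.py
```

```text
t 9.70 yaw 149.6 q6 -46.6 Mz 0.015 F tool [1.3, 0.4] fz 1.9 xy [474.6 122.5  96. ] w 43.9 g 15.0
```

Emit:
apply_moves(deltas=[[0,0,0,-0.04,-0.3],[0,0,0,-0.06,-0.3],[0,0,0,-0.06,-0.3]])

```text
time_s: 10.0
ee_pos: [474.8, 122.6, 96.0]
ee_rot: [180.0, -0.1, 153.1]
force: [-1.3, 1.6, 1.7]
gripper_width: 43.6
gripper_force: 15.0
```

```bash
python3 r.py
```

```text
t 10.00 yaw 153.1 q6 -50.1 Mz 0.038 F tool [1.9, 0.8] fz 1.7 xy [474.8 122.6  96. ] w 43.6 g 15.0
```

Emit:
apply_moves(deltas=[[0,0,0,-0.04,-0.3],[0,0,0,-0.04,-0.3]])

```text
time_s: 10.2
ee_pos: [474.8, 122.6, 96.0]
ee_rot: [180.0, -0.1, 155.4]
force: [-1.1, 2.2, 1.4]
gripper_width: 44.1
gripper_force: 15.0
```

```bash
python3 r.py
```

```text
t 10.20 yaw 155.4 q6 -52.4 Mz -0.006 F tool [1.9, 1.5] fz 1.4 xy [474.8 122.6  96. ] w 44.1 g 15.0
```

Emit:
apply_moves(deltas=[[0,0,0,-0.04,-0.3],[0,0,0,-0.04,-0.3]])

```text
time_s: 10.4
ee_pos: [474.9, 122.6, 96.0]
ee_rot: [180.0, -0.1, 157.7]
force: [-1.8, 3.0, 2.0]
gripper_width: 43.5
gripper_force: 15.0
```

```bash
python3 r.py
```

```text
t 10.40 yaw 157.7 q6 -54.6 Mz 0.022 F tool [2.8, 2.1] fz 2.0 xy [474.9 122.6  96. ] w 43.5 g 15.0
```

Emit:
apply_moves(deltas=[[0,0,0,-0.04,-0.3],[0,0,0,-0.04,-0.3]])

```text
time_s: 10.6
ee_pos: [474.9, 122.7, 96.0]
ee_rot: [180.0, -0.1, 159.9]
force: [-3.1, 4.0, 1.7]
gripper_width: 43.5
gripper_force: 15.0
```

```bash
python3 r.py
```

```text
t 10.60 yaw 159.9 q6 -56.9 Mz -0.098 F tool [4.3, 2.7] fz 1.7 xy [474.9 122.7  96. ] w 43.5 g 15.0
```

Emit:
apply_moves(deltas=[[0,0,0,-0.04,-0.3],[0,0,0,-0.04,-0.3]])

```text
time_s: 10.8
ee_pos: [474.9, 122.8, 96.0]
ee_rot: [179.9, -0.1, 162.2]
force: [-3.3, 3.8, 1.6]
gripper_width: 43.8
gripper_force: 15.0
```

```bash
python3 r.py
```

```text
t 10.80 yaw 162.2 q6 -59.2 Mz -0.200 F tool [4.3, 2.6] fz 1.6 xy [474.9 122.8  96. ] w 43.8 g 15.0
```

Emit:
apply_moves(deltas=[[0.001,0.001,0,-0.04,-0.3],[0.001,0.001,0,-0.04,-0.3]])

```text
time_s: 11.0
ee_pos: [474.9, 122.9, 96.0]
ee_rot: [-180.0, 0.0, 164.6]
force: [-0.5, 0.6, 1.0]
gripper_width: 43.7
gripper_force: 15.0
```

```bash
python3 r.py
```

```text
t 11.00 yaw 164.6 q6 -61.3 Mz -0.147 F tool [0.6, 0.5] fz 1.0 xy [474.9 122.9  96. ] w 43.7 g 15.0
```

Emit:
apply_moves(deltas=[[0,0,0,-0.03,-0.3],[0,0,0,-0.03,-0.3]])

```text
time_s: 11.2
ee_pos: [474.9, 123.0, 96.0]
ee_rot: [-180.0, 0.0, 166.4]
force: [-1.0, -0.3, 1.4]
gripper_width: 43.7
gripper_force: 15.0
```

```bash
python3 r.py
```

```text
t 11.20 yaw 166.4 q6 -63.1 Mz -0.070 F tool [0.9, -0.6] fz 1.4 xy [474.9 123.   96. ] w 43.7 g 15.0
```

Emit:
apply_moves(deltas=[[0,0,0,-0.03,-0.3],[0,0,0,-0.03,-0.3]])

```text
time_s: 11.4
ee_pos: [474.9, 123.1, 96.1]
ee_rot: [-180.0, 0.0, 168.1]
force: [-0.7, -0.4, 1.2]
gripper_width: 43.9
gripper_force: 15.0
```

```bash
python3 r.py
```

```text
t 11.40 yaw 168.1 q6 -64.9 Mz -0.082 F tool [0.6, -0.6] fz 1.2 xy [474.9 123.1  96.1] w 43.9 g 15.0
```

Emit:
apply_moves(deltas=[[0,0,0,-0.04,-0.3],[0,0,0,-0.04,-0.3]])

```text
time_s: 11.6
ee_pos: [474.9, 123.2, 96.1]
ee_rot: [-180.0, 0.0, 170.4]
force: [-0.1, -1.9, 0.8]
gripper_width: 43.8
gripper_force: 15.0
```

```bash
python3 r.py
```

```text
t 11.60 yaw 170.4 q6 -67.2 Mz -0.032 F tool [-0.2, -1.9] fz 0.8 xy [474.9 123.2  96.1] w 43.8 g 15.0
```

Emit:
apply_moves(deltas=[[0,0,0,-0.04,-0.3],[0,0,0,-0.04,-0.3]])

```text
time_s: 11.8
ee_pos: [474.9, 123.2, 96.0]
ee_rot: [-180.0, 0.0, 172.7]
force: [0.3, -1.5, 0.7]
gripper_width: 43.6
gripper_force: 15.0
```

```bash
python3 r.py
```

```text
t 11.80 yaw 172.7 q6 -69.4 Mz -0.011 F tool [-0.5, -1.4] fz 0.7 xy [474.9 123.2  96. ] w 43.6 g 15.0
```

Free again: the fourth click has passed. The stop should come at about yaw 185–195.

Emit:
apply_moves(deltas=[[0,0,0,-0.04,-0.3],[0,0,0,-0.08,-0.3],[0,0,0,-0.08,-0.3]])

```text
time_s: 12.1
ee_pos: [475.0, 123.4, 96.1]
ee_rot: [-180.0, 0.0, 177.2]
force: [-0.8, 0.7, 0.6]
gripper_width: 43.6
gripper_force: 15.0
```

```bash
python3 r.py
```

```text
t 12.10 yaw 177.2 q6 -74.0 Mz -0.012 F tool [0.8, 0.7] fz 0.6 xy [475.  123.4  96.1] w 43.6 g 15.0
```

Emit:
apply_moves(deltas=[[0,0,0,-0.04,-0.3],[0,0,0,-0.08,-0.3],[0,0,0,-0.08,-0.3]])

```text
time_s: 12.4
ee_pos: [474.9, 123.5, 96.0]
ee_rot: [180.0, 0.0, -178.2]
force: [0.1, -0.2, 0.2]
gripper_width: 43.9
gripper_force: 15.0
```

```bash
python3 r.py
```

```text
t 12.40 yaw -178.2 q6 -78.5 Mz -0.018 F tool [-0.0, -0.2] fz 0.2 xy [474.9 123.5  96. ] w 43.9 g 15.0
```

Emit:
apply_moves(deltas=[[0,0,0,-0.04,-0.3],[0,0,0,-0.04,-0.3]])

```text
time_s: 12.6
ee_pos: [474.9, 123.6, 96.1]
ee_rot: [180.0, 0.0, -176.0]
force: [1.0, 0.3, -0.1]
gripper_width: 43.8
gripper_force: 15.0
```

```bash
python3 r.py
```

```text
t 12.60 yaw -176.0 q6 -80.8 Mz 0.036 F tool [-1.0, 0.3] fz -0.1 xy [474.9 123.6  96.1] w 43.8 g 15.0
```

Emit:
apply_moves(deltas=[[0,0,0,-0.04,-0.3],[0,0,0,-0.04,-0.3]])

```text
time_s: 12.8
ee_pos: [475.0, 123.6, 96.1]
ee_rot: [180.0, 0.0, -173.7]
force: [-0.1, 1.2, 0.4]
gripper_width: 43.6
gripper_force: 15.0
```

```bash
python3 r.py
```

```text
t 12.80 yaw -173.7 q6 -83.1 Mz -0.011 F tool [-0.0, 1.2] fz 0.4 xy [475.  123.6  96.1] w 43.6 g 15.0
```

Emit:
apply_moves(deltas=[[0,0,0,-0.04,-0.3],[0,0,0,-0.04,-0.3]])

```text
time_s: 13.0
ee_pos: [474.9, 123.7, 96.1]
ee_rot: [180.0, 0.0, -171.4]
force: [-0.0, 1.6, 1.0]
gripper_width: 43.7
gripper_force: 15.0
```

```bash
python3 r.py
```

```text
t 13.00 yaw -171.4 q6 -85.4 Mz -0.020 F tool [-0.2, 1.6] fz 1.0 xy [474.9 123.7  96.1] w 43.7 g 15.0
```

Emit:
apply_moves(deltas=[[0,0,0,-0.04,-0.3],[0,0,0,-0.04,-0.3]])

```text
time_s: 13.2
ee_pos: [474.9, 123.8, 96.1]
ee_rot: [180.0, 0.0, -169.1]
force: [0.3, 2.1, -0.4]
gripper_width: 43.9
gripper_force: 15.0
```

```bash
python3 r.py
```

```text
t 13.20 yaw -169.1 q6 -87.7 Mz -0.148 F tool [-0.7, 2.1] fz -0.4 xy [474.9 123.8  96.1] w 43.9 g 15.0
```

Emit:
apply_moves(deltas=[[0,0,0,-0.04,-0.3],[0,0,0,-0.04,-0.3]])

```text
time_s: 13.4
ee_pos: [474.9, 123.8, 96.1]
ee_rot: [179.9, 0.0, -166.8]
force: [0.0, 2.2, 0.6]
gripper_width: 43.8
gripper_force: 15.0
```

```bash
python3 r.py
```

```text
t 13.40 yaw -166.8 q6 -90.0 Mz -0.275 F tool [-0.5, 2.1] fz 0.6 xy [474.9 123.8  96.1] w 43.8 g 15.0
```

Emit:
apply_moves(deltas=[[0,0,0,-0.04,-0.3],[0,0,0,-0.04,-0.3]])

```text
time_s: 13.6
ee_pos: [474.9, 123.9, 96.1]
ee_rot: [179.9, 0.0, -164.6]
force: [-0.3, 4.0, -0.5]
gripper_width: 43.9
gripper_force: 15.0
```

```bash
python3 r.py
```

```text
t 13.60 yaw -164.6 q6 -92.2 Mz -0.302 F tool [-0.8, 3.9] fz -0.5 xy [474.9 123.9  96.1] w 43.9 g 15.0
```

The stop is plain: 0.30 N m against click peaks of about 0.21. I'll hold briefly, then go clockwise and count. Snaps should come near yaw 160, 130 and 100.

Emit:
apply_moves(deltas=[[0,0,0,0,-0.3],[0,0,0,0,-0.3],[0,0,0,0,-0.3]])

```text
time_s: 13.9
ee_pos: [474.9, 123.8, 96.1]
ee_rot: [180.0, 0.0, -164.5]
force: [0.6, 3.9, -0.9]
gripper_width: 43.8
gripper_force: 15.0
```

```bash
python3 r.py
```

```text
t 13.90 yaw -164.5 q6 -92.3 Mz -0.370 F tool [-1.6, 3.6] fz -0.9 xy [474.9 123.8  96.1] w 43.8 g 15.0
```

Emit:
apply_moves(deltas=[[0,0,0,0.08,-0.3],[0,0,0,0.16,-0.3],[0,0,0,0.16,-0.3]])

```text
time_s: 14.2
ee_pos: [474.9, 123.5, 96.1]
ee_rot: [180.0, 0.0, -173.5]
force: [0.8, 4.1, -1.0]
gripper_width: 44.0
gripper_force: 15.0
```

```bash
python3 r.py
```

```text
t 14.20 yaw -173.5 q6 -83.2 Mz -0.002 F tool [-1.3, 4.0] fz -1.0 xy [474.9 123.5  96.1] w 44.0 g 15.0
```

Emit:
apply_moves(deltas=[[0,0,0,0.08,-0.3],[0,0,0,0.16,-0.3],[0,0,0,0.24,-0.3],[0,0,0,0.24,-0.3]])

```text
time_s: 14.6
ee_pos: [474.9, 123.1, 96.1]
ee_rot: [-180.0, 0.0, 172.8]
force: [0.7, 1.9, 0.2]
gripper_width: 43.9
gripper_force: 15.0
```

```bash
python3 r.py
```

```text
t 14.60 yaw 172.8 q6 -69.6 Mz -0.002 F tool [-0.5, 2.0] fz 0.2 xy [474.9 123.1  96.1] w 43.9 g 15.0
```

Emit:
apply_moves(deltas=[[0,0,0,0.04,-0.3],[0,0,0,0.08,-0.3],[0,0,0,0.08,-0.3]])

```text
time_s: 14.9
ee_pos: [474.9, 123.0, 96.1]
ee_rot: [-180.0, 0.0, 168.3]
force: [0.9, 1.8, -1.0]
gripper_width: 43.8
gripper_force: 15.0
```

```bash
python3 r.py
```

```text
t 14.90 yaw 168.3 q6 -65.0 Mz 0.127 F tool [-0.5, 2.0] fz -1.0 xy [474.9 123.   96.1] w 43.8 g 15.0
```

Emit:
apply_moves(deltas=[[0,0,0,0.04,-0.3],[0,0,0,0.06,-0.3],[0,0,0,0.06,-0.3]])

```text
time_s: 15.2
ee_pos: [474.8, 123.0, 96.1]
ee_rot: [-180.0, 0.0, 164.8]
force: [0.3, 0.0, -0.1]
gripper_width: 43.7
gripper_force: 15.0
```

```bash
python3 r.py
```

```text
t 15.20 yaw 164.8 q6 -61.5 Mz 0.140 F tool [-0.3, 0.1] fz -0.1 xy [474.8 123.   96.1] w 43.7 g 15.0
```

Emit:
apply_moves(deltas=[[0,0,0,0.04,-0.3],[0,0,0,0.06,-0.3],[0,0,0,0.06,-0.3]])

```text
time_s: 15.5
ee_pos: [474.8, 122.9, 96.0]
ee_rot: [-180.0, 0.0, 161.3]
force: [0.7, -0.7, 0.2]
gripper_width: 43.6
gripper_force: 15.0
```

```bash
python3 r.py
```

```text
t 15.50 yaw 161.3 q6 -58.0 Mz 0.060 F tool [-0.9, -0.4] fz 0.2 xy [474.8 122.9  96. ] w 43.6 g 15.0
```

Emit:
apply_moves(deltas=[[0,0,0,0.04,-0.3],[0,0,0,0.06,-0.3],[0,0,0,0.06,-0.3]])

```text
time_s: 15.8
ee_pos: [474.7, 122.8, 96.0]
ee_rot: [-179.9, 0.0, 157.8]
force: [1.0, -2.7, 1.4]
gripper_width: 43.8
gripper_force: 15.0
```

```bash
python3 r.py
```

```text
t 15.80 yaw 157.8 q6 -54.6 Mz 0.067 F tool [-2.0, -2.1] fz 1.4 xy [474.7 122.8  96. ] w 43.8 g 15.0
```

Emit:
apply_moves(deltas=[[0,0,0,0.06,-0.3],[0,0,0,0.12,-0.3],[0,0,0,0.12,-0.3]])

```text
time_s: 16.1
ee_pos: [474.6, 122.7, 96.0]
ee_rot: [-179.9, 0.0, 151.0]
force: [0.9, -3.3, 1.4]
gripper_width: 43.6
gripper_force: 15.0
```

```bash
python3 r.py
```

```text
t 16.10 yaw 151.0 q6 -47.7 Mz 0.050 F tool [-2.4, -2.5] fz 1.4 xy [474.6 122.7  96. ] w 43.6 g 15.0
```

Emit:
apply_moves(deltas=[[0,0,0,0.08,-0.3],[0,0,0,0.16,-0.3],[0,0,0,0.16,-0.3]])

```text
time_s: 16.4
ee_pos: [474.5, 122.5, 96.0]
ee_rot: [-179.9, 0.0, 141.8]
force: [0.8, -4.7, 1.3]
gripper_width: 44.0
gripper_force: 15.0
```

```bash
python3 r.py
```

```text
t 16.40 yaw 141.8 q6 -38.6 Mz 0.038 F tool [-3.6, -3.2] fz 1.3 xy [474.5 122.5  96. ] w 44.0 g 15.0
```

Emit:
apply_moves(deltas=[[0,0,0,0.04,-0.3],[0,0,0,0.08,-0.3],[0,0,0,0.08,-0.3]])

```text
time_s: 16.7
ee_pos: [474.4, 122.4, 96.0]
ee_rot: [-179.9, 0.0, 137.3]
force: [-0.0, -5.8, 2.0]
gripper_width: 44.1
gripper_force: 15.0
```

```bash
python3 r.py
```

```text
t 16.70 yaw 137.3 q6 -34.1 Mz 0.248 F tool [-3.9, -4.3] fz 2.0 xy [474.4 122.4  96. ] w 44.1 g 15.0
```

Emit:
apply_moves(deltas=[[-0.001,-0.001,0,0.04,-0.3],[-0.001,-0.001,0,0.06,-0.3],[-0.001,-0.001,0,0.06,-0.3]])

```text
time_s: 17.0
ee_pos: [474.4, 122.2, 96.0]
ee_rot: [-180.0, -0.0, 133.8]
force: [-1.2, -1.1, 1.3]
gripper_width: 43.8
gripper_force: 15.0
```

```bash
python3 r.py
```

```text
t 17.00 yaw 133.8 q6 -30.7 Mz 0.208 F tool [0.0, -1.6] fz 1.3 xy [474.4 122.2  96. ] w 43.8 g 15.0
```

Emit:
apply_moves(deltas=[[0,0,0,0.04,-0.3],[0,0,0,0.06,-0.3],[0,0,0,0.06,-0.3]])

```text
time_s: 17.3
ee_pos: [474.3, 122.1, 96.0]
ee_rot: [-180.0, -0.0, 130.3]
force: [-1.9, -0.3, 2.2]
gripper_width: 43.8
gripper_force: 15.0
```

```bash
python3 r.py
```

```text
t 17.30 yaw 130.3 q6 -27.3 Mz 0.084 F tool [1.0, -1.6] fz 2.2 xy [474.3 122.1  96. ] w 43.8 g 15.0
```

Emit:
apply_moves(deltas=[[0,0,0,0.06,-0.3],[0,0,0,0.12,-0.3],[0,0,0,0.12,-0.3]])

```text
time_s: 17.6
ee_pos: [474.1, 122.0, 96.0]
ee_rot: [-179.9, -0.0, 123.4]
force: [-2.7, -1.9, 3.3]
gripper_width: 43.6
gripper_force: 15.0
```

```bash
python3 r.py
```

```text
t 17.60 yaw 123.4 q6 -20.4 Mz -0.026 F tool [-0.1, -3.3] fz 3.3 xy [474.1 122.   96. ] w 43.6 g 15.0
```

Emit:
apply_moves(deltas=[[0,0,0,0.08,-0.3],[0,0,0,0.16,-0.3],[0,0,0,0.16,-0.3]])

```text
time_s: 17.9
ee_pos: [473.9, 121.9, 96.0]
ee_rot: [-179.9, -0.0, 114.3]
force: [-4.4, -2.2, 4.8]
gripper_width: 43.6
gripper_force: 15.0
```

```bash
python3 r.py
```

```text
t 17.90 yaw 114.3 q6 -11.3 Mz 0.022 F tool [-0.3, -4.9] fz 4.8 xy [473.9 121.9  96. ] w 43.6 g 15.0
```

Emit:
apply_moves(deltas=[[0,0,0,0.04,-0.3],[0,0,0,0.08,-0.3],[0,0,0,0.08,-0.3]])

```text
time_s: 18.2
ee_pos: [473.8, 121.8, 96.0]
ee_rot: [-179.9, -0.0, 109.8]
force: [-4.4, -1.6, 4.5]
gripper_width: 43.6
gripper_force: 15.0
```

```bash
python3 r.py
```

```text
t 18.20 yaw 109.8 q6 -6.8 Mz 0.079 F tool [0.0, -4.7] fz 4.5 xy [473.8 121.8  96. ] w 43.6 g 15.0
```

Two clicks are counted, and the third is building.

Emit:
apply_moves(deltas=[[0,-0.001,0,0.04,-0.3],[0,-0.001,0,0.06,-0.3],[0,-0.001,0,0.06,-0.3]])

```text
time_s: 18.5
ee_pos: [473.7, 121.7, 96.0]
ee_rot: [-180.0, -0.0, 106.3]
force: [-3.5, -1.6, 3.5]
gripper_width: 43.4
gripper_force: 15.0
```

```bash
python3 r.py
```

```text
t 18.50 yaw 106.3 q6 -3.3 Mz 0.241 F tool [-0.5, -3.8] fz 3.5 xy [473.7 121.7  96. ] w 43.4 g 15.0
```

Emit:
apply_moves(deltas=[[0,0,0,0.04,-0.3],[0,0,0,0.06,-0.3],[0,0,0,0.06,-0.3]])

```text
time_s: 18.8
ee_pos: [473.6, 121.7, 96.0]
ee_rot: [-180.0, -0.0, 102.8]
force: [-3.7, -1.3, 3.9]
gripper_width: 43.9
gripper_force: 15.0
```

```bash
python3 r.py
```

```text
t 18.80 yaw 102.8 q6 0.2 Mz 0.128 F tool [-0.4, -3.9] fz 3.9 xy [473.6 121.7  96. ] w 43.9 g 15.0
```

Emit:
apply_moves(deltas=[[0,0,0,0.04,-0.3],[0,0,0,0.06,-0.3],[0,0,0,0.06,-0.3]])

```text
time_s: 19.1
ee_pos: [473.5, 121.7, 96.0]
ee_rot: [-180.0, -0.0, 99.4]
force: [-4.7, -1.2, 3.7]
gripper_width: 43.6
gripper_force: 15.0
```

```bash
python3 r.py
```

```text
t 19.10 yaw 99.4 q6 3.7 Mz 0.058 F tool [-0.4, -4.8] fz 3.7 xy [473.5 121.7  96. ] w 43.6 g 15.0
```

Emit:
apply_moves(deltas=[[0,0,0,0.04,-0.3],[0,0,0,0.08,-0.3],[0,0,0,0.08,-0.3]])

```text
time_s: 19.4
ee_pos: [473.3, 121.6, 96.0]
ee_rot: [-179.9, -0.0, 94.8]
force: [-5.2, -0.4, 4.8]
gripper_width: 43.9
gripper_force: 15.0
```

```bash
python3 r.py
```

```text
t 19.40 yaw 94.8 q6 8.3 Mz 0.027 F tool [0.0, -5.2] fz 4.8 xy [473.3 121.6  96. ] w 43.9 g 15.0
```

Third click felt, and the knob is free again. Centre it in the play, then let go and rise.

Emit:
apply_moves(deltas=[[0,0,0,0.04,-0.3],[0,0,0,0.08,-0.3],[0,0,0,0.08,-0.3]])

```text
time_s: 19.7
ee_pos: [473.2, 121.6, 95.9]
ee_rot: [-179.9, -0.0, 90.2]
force: [-4.8, -1.1, 4.6]
gripper_width: 43.7
gripper_force: 15.0
```

```bash
python3 r.py
```

```text
t 19.70 yaw 90.2 q6 12.8 Mz -0.025 F tool [-1.1, -4.8] fz 4.6 xy [473.2 121.6  95.9] w 43.7 g 15.0
```

Emit:
apply_moves(deltas=[[0,0,0,0,1],[0,0,0,0,1],[0,0,0,0,1],[0,0,0,0,1],[0,0,0,0,1]])

```text
time_s: 20.2
ee_pos: [474.3, 121.7, 96.0]
ee_rot: [180.0, -0.0, 90.2]
force: [0.1, -0.1, -1.0]
gripper_width: 80.9
gripper_force: 0.0
```

Emit:
apply_moves(deltas=[[0,0,-0.02,0,1],[0,0,-0.05,0,1],[0,0,-0.08,0,1],[0,0,-0.08,0,1]])

```text
time_s: 20.6
ee_pos: [476.9, 122.4, 180.0]
ee_rot: [179.5, -0.1, 90.2]
force: [1.1, -0.1, 0.4]
gripper_width: 91.2
gripper_force: 0.0
```

```bash
python3 r.py; python3 g.py 595 104; python3 - <<'E'
from h import *
for z in(81,95,150): print(z,plane('top',313.6,176.6,z),plane('top',284.5,180,z))
a=cams.grab_frame('side')[150:210,290:370]
cv2.imwrite('pics/s4.png',cv2.resize((255*(a/255.)**.5).astype(np.uint8),(800,600),interpolation=cv2.INTER_CUBIC))
E
```

```text
t 20.60 yaw 90.2 q6 12.9 Mz -0.006 F tool [-0.1, 1.1] fz 0.4 xy [476.9 122.4 180. ] w 91.2 g 0.0
20.6 [476.90672976 122.36817112 180.04655682] [ 1.79477962e+02 -1.24897220e-01  9.01805461e+01] 12.866247987665464 [ 1.06828895 -0.09554325  0.35206161] [-0.038014   -0.02719528 -0.00617975] 91.24262016226625
tool x,y -18.74020584870406 118.0348036482168
81 [587.12114028  56.38861463  81.        ] [578.68419839 125.13401028  81.        ]
95 [583.21475377  56.1995647   95.        ] [574.91780145 123.80430556  95.        ]
150 [567.86823536  55.45686858 150.        ] [560.12124206 118.58046557 150.        ]
```

View pics/s4.png

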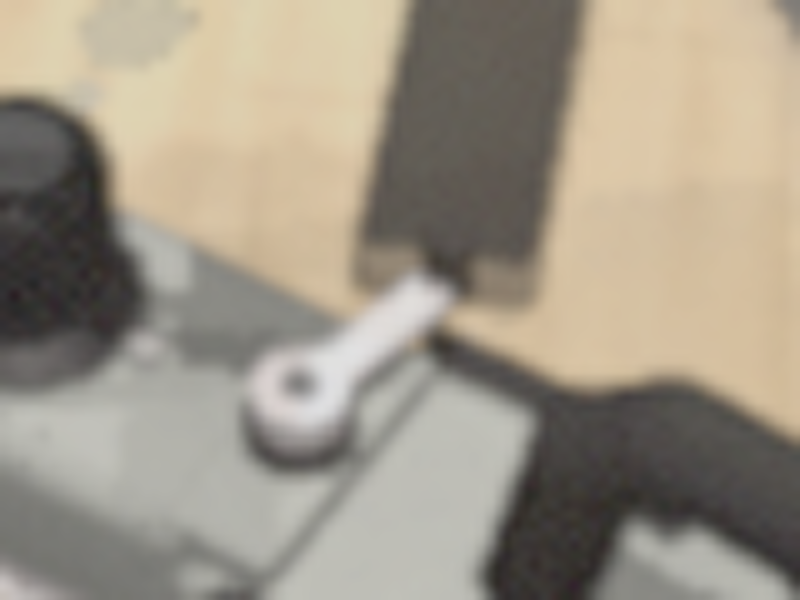

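The crop shows the lever still open, with its post at px (334.3,176.5). The black trim behind it sits about level with the deck. Next: close the gripper, move behind the post and go down carefully.

Emit:
apply_moves(deltas=[[-0.004,0.024,0,0.149,-1],[-0.008,0.048,0,0.298,-1],[-0.012,0.072,0,0.447,-1],[-0.015,0.096,0,0.596,-1],[-0.019,0.118,0,0.745,-1]], grip_force=20)

```text
time_s: 21.15
ee_pos: [592.2, 102.8, 174.1]
ee_rot: [-179.9, 0.1, 47.1]
force: [0.4, -0.5, -0.0]
gripper_width: 54.4
gripper_force: 0.0
```

Emit:
apply_moves(deltas=[[0,0,0.01,0,-1],[0,0,0.025,0,-1],[0,0,0.04,0,-1],[0,0,0.05,0,-1],[0,0,0.05,0,-1]])

```text
time_s: 21.65
ee_pos: [589.5, 102.9, 123.5]
ee_rot: [-179.8, 0.2, 47.6]
force: [-0.6, -0.4, 0.8]
gripper_width: 14.3
gripper_force: 0.0
```

```bash
python3 r.py; python3 g.py 595 104
```

```text
t 21.65 yaw 47.6 q6 51.2 Mz 0.006 F tool [-0.7, -0.2] fz 0.8 xy [589.5 102.9 123.5] w 14.3 g 0.0
21.65 [589.53274498 102.8671186  123.49612711] [-179.79523413    0.23900053   47.57425739] 51.2123380647583 [-0.62865758 -0.41414762  0.78900611] [-0.12927196  0.10085105  0.00575014] 14.335267484031027
tool x,y 4.5246357057758795 3.271386479151841
```

Emit:
apply_moves(deltas=[[0.003,0.004,0,0,-1],[0.003,0.004,0,0,-1],[0.003,0.004,0.006,0,-1],[0.003,0.004,0.012,0,-1]])

```text
time_s: 22.05
ee_pos: [597.2, 102.5, 114.2]
ee_rot: [180.0, -0.1, 47.5]
force: [0.4, 0.1, 0.8]
gripper_width: 0.5
gripper_force: 0.0
```

Emit:
apply_moves(deltas=[[0,0,0.004,0,-1],[0,0,0.007,0,-1],[0,0,0.007,0,-1]])

```text
time_s: 22.35
ee_pos: [596.5, 102.5, 106.4]
ee_rot: [-180.0, 0.0, 47.5]
force: [0.1, -0.1, -0.0]
gripper_width: 0.3
gripper_force: 0.0
```

```bash
python3 r.py
```

```text
t 22.35 yaw 47.5 q6 51.2 Mz 0.039 F tool [0.0, 0.2] fz -0.0 xy [596.5 102.5 106.4] w 0.3 g 0.0
```

Emit:
apply_moves(deltas=[[0,0,0.003,0,-1],[0,0,0.006,0,-1],[0,0,0.006,0,-1]])

```text
time_s: 22.65
ee_pos: [596.6, 102.5, 100.6]
ee_rot: [-180.0, 0.0, 47.5]
force: [-0.3, -0.8, -0.9]
gripper_width: 0.3
gripper_force: 0.0
```

```bash
python3 r.py
```

```text
t 22.65 yaw 47.5 q6 51.2 Mz 0.002 F tool [-0.8, 0.3] fz -0.9 xy [596.6 102.5 100.6] w 0.3 g 0.0
```

Emit:
apply_moves(deltas=[[0,-0.004,0.003,0,-1],[0,-0.009,0.003,0,-1],[0,-0.009,0.003,0,-1]])

```text
time_s: 22.95
ee_pos: [589.6, 109.1, 98.0]
ee_rot: [-180.0, 0.0, 47.5]
force: [0.6, 0.8, -0.0]
gripper_width: 0.2
gripper_force: 0.0
```

```bash
python3 r.py
```

```text
t 22.95 yaw 47.5 q6 51.8 Mz 0.022 F tool [1.0, -0.1] fz -0.0 xy [589.6 109.1  98. ] w 0.2 g 0.0
```

Emit:
apply_moves(deltas=[[0.002,-0.007,0,-0.131,-1],[0.0035,-0.0135,0,-0.262,-1],[0.004,-0.0205,0,-0.393,-1],[0.0035,-0.0275,0,-0.524,-1],[0.0035,-0.0275,0,-0.524,-1]])

```text
time_s: 23.45
ee_pos: [571.8, 130.2, 98.2]
ee_rot: [-180.0, -0.0, 77.5]
force: [0.4, 0.1, -1.2]
gripper_width: 0.3
gripper_force: 0.0
```

```bash
python3 r.py
```

```text
t 23.45 yaw 77.5 q6 24.2 Mz -0.004 F tool [0.1, 0.3] fz -1.2 xy [571.8 130.2  98.2] w 0.3 g 0.0
```

Emit:
apply_moves(deltas=[[0.002,-0.007,0,-0.131,-1],[0.0035,-0.0135,0,-0.262,-1]])

```text
time_s: 23.65
ee_pos: [560.2, 136.1, 98.2]
ee_rot: [180.0, -0.0, 92.6]
force: [-1.0, -0.3, -0.6]
gripper_width: 0.4
gripper_force: 0.0
```

```bash
python3 r.py; python3 - <<'E'
from h import *
a=cams.grab_frame('side')[140:215,275:375]
cv2.imwrite('pics/s5.png',cv2.resize((255*(a/255.)**.5).astype(np.uint8),(800,600),interpolation=cv2.INTER_CUBIC))
E
```

```text
t 23.65 yaw 92.6 q6 9.9 Mz 0.004 F tool [-0.2, -1.0] fz -0.6 xy [560.2 136.1  98.2] w 0.4 g 0.0
```

View pics/s5.png

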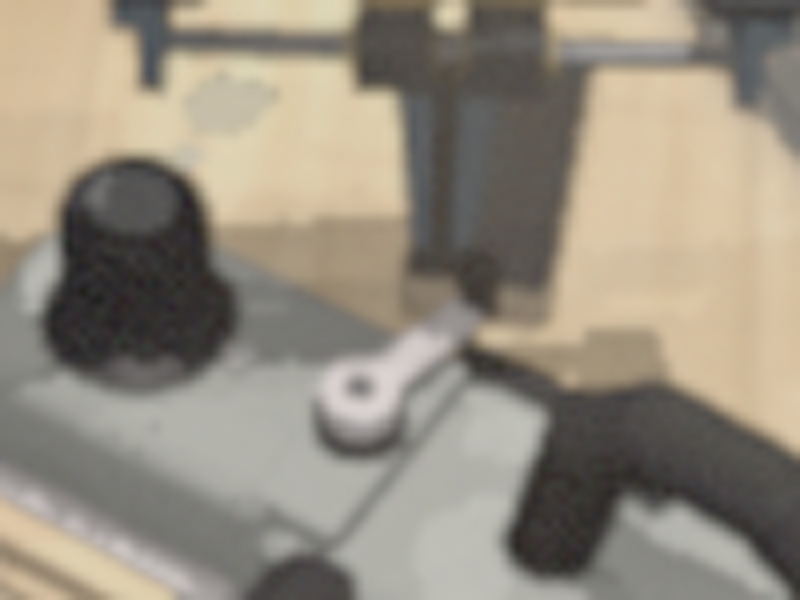

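The crop shows the lever still open, post at (334.8,175): the closed fingers went over it. As at the knob, the real tips sit higher than the reported TCP. I'll go back behind the post and descend lower, watching the force.

Emit:
apply_moves(deltas=[[-0.007,0.007,-0.005,0.14,-1],[-0.014,0.014,-0.005,0.28,-1],[-0.021,0.021,-0.005,0.42,-1],[-0.028,0.028,-0.005,0.56,-1],[-0.034,0.034,-0.005,0.7,-1]])

```text
time_s: 24.2
ee_pos: [596.3, 103.0, 103.2]
ee_rot: [180.0, -0.0, 51.8]
force: [0.0, -0.4, -0.5]
gripper_width: 0.4
gripper_force: 0.0
```

Emit:
apply_moves(deltas=[[0,0,0.004,0.085,-1],[0,0,0.006,0.085,-1],[0,0,0.006,0.085,-1]])

```text
time_s: 24.5
ee_pos: [595.3, 103.4, 96.7]
ee_rot: [-180.0, 0.0, 47.5]
force: [-0.1, 0.2, -0.1]
gripper_width: 0.6
gripper_force: 0.0
```

```bash
python3 r.py; python3 g.py 596 103; python3 - <<'E'
from h import *
e,d=line('side',326.9,173.75)
for z in(98,105,111,116,120): print(z,(e+d*(z-e[2])/d[2]).round(1))
e,d=line('side',334.7,174.5); print([ (e+d*(z-e[2])/d[2]).round(1) for z in (105,111)])
E
```

```text
t 24.50 yaw 47.5 q6 51.3 Mz 0.007 F tool [0.1, -0.2] fz -0.1 xy [595.3 103.4  96.7] w 0.6 g 0.0
24.5 [595.32076181 103.44598953  96.70842908] [-1.79977135e+02  2.42791898e-02  4.75088693e+01] 51.25519881284479 [-0.08531803  0.20745763 -0.1420498 ] [-0.06227357  0.10955266  0.0067605 ] 0.5666459434702394
tool x,y 0.12994453542650963 0.8021132099659432
98 [554.4 132.2  98. ]
105 [554.6 126.1 105. ]
111 [554.8 120.8 111. ]
116 [555.  116.5 116. ]
120 [555.1 112.9 120. ]
[array([572.8, 125.4, 105. ]), array([572.8, 120.2, 111. ])]
```

Emit:
apply_moves(deltas=[[0,0,0.002,0,-1],[0,0,0.004,0,-1],[0,0,0.004,0,-1]])

```text
time_s: 24.8
ee_pos: [595.1, 103.7, 92.8]
ee_rot: [-180.0, 0.0, 47.6]
force: [-0.4, 0.2, -0.6]
gripper_width: 0.8
gripper_force: 0.0
```

Emit:
apply_moves(deltas=[[0,0,0.002,0,-1],[0,0,0.004,0,-1],[0,0,0.004,0,-1]])

```text
time_s: 25.1
ee_pos: [595.1, 103.6, 88.7]
ee_rot: [-180.0, 0.0, 47.5]
force: [-0.7, 0.8, 1.6]
gripper_width: 0.6
gripper_force: 0.0
```

Emit:
apply_moves(deltas=[[0,0,0.002,0,-1],[0,0,0.003,0,-1],[0,0,0.003,0,-1]])

```text
time_s: 25.4
ee_pos: [595.3, 103.6, 85.8]
ee_rot: [-180.0, 0.0, 47.5]
force: [0.6, -0.9, -0.2]
gripper_width: 0.7
gripper_force: 0.0
```

Emit:
apply_moves(deltas=[[0,-0.005,0,0,-1],[0,-0.009,0,0,-1]])

```text
time_s: 25.6
ee_pos: [588.4, 110.0, 86.0]
ee_rot: [-180.0, -0.0, 47.5]
force: [-0.4, 0.1, -0.9]
gripper_width: 0.7
gripper_force: 0.0
```

```bash
python3 r.py
```

```text
t 25.60 yaw 47.5 q6 51.9 Mz 0.010 F tool [-0.2, -0.4] fz -0.9 xy [588.4 110.   86. ] w 0.7 g 0.0
```

Nothing touched on the way down to 86. Now push, two rows at a time.

Emit:
apply_moves(deltas=[[0.002,-0.007,0,-0.131,-1],[0.0035,-0.0135,0,-0.262,-1]])

```text
time_s: 25.8
ee_pos: [580.8, 121.8, 86.2]
ee_rot: [-180.0, -0.0, 62.9]
force: [1.2, 0.8, -0.2]
gripper_width: 0.3
gripper_force: 0.0
```

```bash
python3 r.py
```

```text
t 25.80 yaw 62.9 q6 37.9 Mz -0.033 F tool [1.3, 0.7] fz -0.2 xy [580.8 121.8  86.2] w 0.3 g 0.0
```

Emit:
apply_moves(deltas=[[0.002,-0.007,0,-0.131,-1],[0.0035,-0.0135,0,-0.262,-1]])

```text
time_s: 26.0
ee_pos: [570.3, 131.3, 86.2]
ee_rot: [180.0, -0.0, 77.9]
force: [-0.5, 0.0, -0.3]
gripper_width: 0.3
gripper_force: 0.0
```

```bash
python3 r.py
```

```text
t 26.00 yaw 77.9 q6 23.9 Mz -0.053 F tool [-0.1, -0.5] fz -0.3 xy [570.3 131.3  86.2] w 0.3 g 0.0
```

```bash
cat > lev.py <<'E'
from h import *
def lev(im):
    c=im[165:205,295:350].astype(int); m=(c.min(2)>150)&(c.max(2)-c.min(2)<35)
    n,l,st,ce=cv2.connectedComponentsWithStats(m.astype(np.uint8)); i=1+np.argmax(st[1:,4])
    y,x=np.nonzero(l==i); print('n',len(x),'centroid',x.mean()+295,y.mean()+165,'x',x.min()+295,x.max()+295,'y',y.min()+165,y.max()+165)
lev(cv2.imread('pics/side0.png')); lev(cams.grab_frame('side'))
# dark blob rows: print gray around post
E
python3 lev.py
```

```text
n 80 centroid 323.5125 185.3125 x 315 333 y 179 191
n 33 centroid 320.45454545454544 188.3939393939394 x 316 326 y 185 191
```

```bash
python3 - <<'E'
from h import *
g=cams.grab_frame('side')[:,:,1]
for r in range(164,196,2): print(r,*['%3d'%v for v in g[r,304:344:2]])
E
```

```text
164 165 155 147 148 154 156 149 147 147 154 162 140  41  33  20  33  37  29  31  30
166 153 145 142 142 145 144 140 146 144 145 148 122  33  33  20  34  34  30  31  30
168 147 143 133 143 136 132 129 133 134 133 109  75  33  30  18  34  35  29  30  31
170 100  98  89 100  91  85  82  86  87  89  89  43  33  28  21  35  35  28  29  28
172  58  74  84  91  92  88  86  89  90  87  82  30  34  28  20  33  31  28  29  27
174  56  66  64  79  87  85  86  89  91  90  83  41  38  27  21  34  23  29  28  28
176  35  59  61  61  64  67  73  77  81  80  74  56  60  57  36  27  21  55  48  49
178  25  57  58  57  58  57  58  68  77  82  73  52  56  71  66  36  24  60  64  66
180  29  57  58  57  57  57  56  55  57  69  76  69  75  85  85  72  53  83  78  83
182  47  61  58  59  58  56  56  56  55  55  68  83  86  85  66  45  77 133 131 138
184  71  63  58  58  56  56  64  82  87 103 147 153 127  68  31  12  24  80 124 141
186  65  60  59  59  60  66 137 149 127 160 162 134  72  59  51  22  14  12  25  71
188 107 107 106 106 106 118 170 104  67 157 153  69  80  72  54  52  36  23  15  13
190 117 115 117 120 120  83 155 167 156 174 119 104 113  78  58  61  61  81  51  27
192 126 124 123 121 121  60  83 124 148 114  59  95  88  92 107 107  99 134 130  98
194 126 126 125 122 121  71  33  67  74  51  32  80  88 120 122 122 123 141 143  77
```

```bash
python3 - <<'E'
from h import *
f=lambda a:cv2.resize((255*(a/255.)**.4).astype(np.uint8),(400,300),interpolation=cv2.INTER_CUBIC)
s,t=cams.grab_frame('side'),cams.grab_frame('top'); s0,t0=cv2.imread('pics/side0.png'),cv2.imread('pics/top0.png')
c=lambda i:i[145:193,300:364]; d=lambda i:i[150:210,260:340]
cv2.imwrite('pics/s6.png',np.vstack([np.hstack([f(c(s)),f(c(s0))]),np.hstack([f(d(t)),f(d(t0))])]))
E
```

```text
(no output)
```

View pics/s6.png

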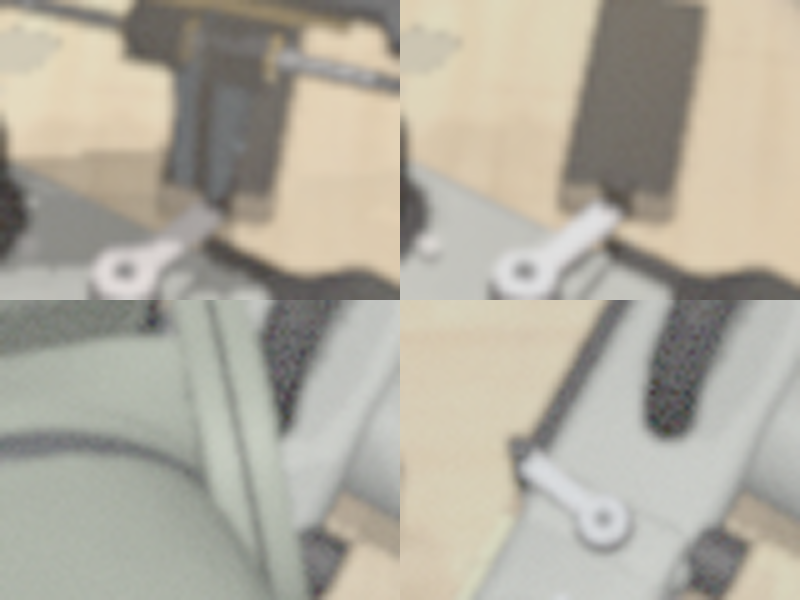

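The picture shows the lever unmoved, with the finger tips ending at about row 175, right over the post. Together with the knob grips and the first side view, this puts the real tips about 25 mm above the reported TCP. I'll retreat and descend to about TCP 73, guarded.

Emit:
apply_moves(deltas=[[0,0,-0.008,0,-1],[-0.007,0.01,-0.008,0.14,-1],[-0.014,0.02,-0.008,0.28,-1],[-0.022,0.031,-0.008,0.42,-1],[-0.022,0.031,-0.008,0.53,-1]])

```text
time_s: 26.7
ee_pos: [598.0, 101.3, 94.7]
ee_rot: [179.9, -0.1, 46.7]
force: [-0.5, 0.3, -0.8]
gripper_width: 0.7
gripper_force: 0.0
```

Emit:
apply_moves(deltas=[[0,0,0.005,0,-1],[0,0,0.009,0,-1],[0,0,0.009,0,-1]])

```text
time_s: 27.0
ee_pos: [595.7, 102.6, 84.3]
ee_rot: [-179.9, 0.1, 47.3]
force: [0.4, -0.8, 0.7]
gripper_width: 0.5
gripper_force: 0.0
```

Emit:
apply_moves(deltas=[[0,0,0.002,0,-1],[0,0,0.004,0,-1],[0,0,0.004,0,-1]])

```text
time_s: 27.3
ee_pos: [596.1, 102.7, 80.8]
ee_rot: [-180.0, 0.0, 47.2]
force: [-0.0, 0.3, 0.5]
gripper_width: 0.3
gripper_force: 0.0
```

Emit:
apply_moves(deltas=[[0,0,0.002,0,-1],[0,0,0.004,0,-1],[0,0,0.004,0,-1]])

```text
time_s: 27.6
ee_pos: [596.1, 102.5, 76.7]
ee_rot: [-180.0, 0.0, 47.2]
force: [0.7, 0.2, 0.4]
gripper_width: 0.5
gripper_force: 0.0
```

```bash
python3 r.py
```

```text
t 27.60 yaw 47.2 q6 51.5 Mz -0.021 F tool [0.6, 0.4] fz 0.4 xy [596.1 102.5  76.7] w 0.5 g 0.0
```

Emit:
apply_moves(deltas=[[0,0,0.003,0,-1],[0,-0.005,0.003,0,-1],[0,-0.009,0.003,0,-1]])

```text
time_s: 27.9
ee_pos: [589.3, 108.9, 73.9]
ee_rot: [-180.0, 0.0, 47.2]
force: [-1.0, -0.6, 0.3]
gripper_width: 0.5
gripper_force: 0.0
```

```bash
python3 r.py
```

```text
t 27.90 yaw 47.2 q6 52.2 Mz -0.004 F tool [-1.1, -0.3] fz 0.3 xy [589.3 108.9  73.9] w 0.5 g 0.0
```

Emit:
apply_moves(deltas=[[0.001,-0.0035,0,-0.065,-1],[0.002,-0.007,0,-0.131,-1]])

```text
time_s: 28.1
ee_pos: [585.6, 115.3, 74.2]
ee_rot: [-180.0, -0.0, 54.9]
force: [0.1, -0.1, -0.5]
gripper_width: 0.4
gripper_force: 0.0
```

```bash
python3 r.py
```

```text
t 28.10 yaw 54.9 q6 45.2 Mz 0.030 F tool [-0.0, 0.1] fz -0.5 xy [585.6 115.3  74.2] w 0.4 g 0.0
```

Emit:
apply_moves(deltas=[[0.001,-0.0035,0,-0.065,-1],[0.002,-0.007,0,-0.131,-1]])

```text
time_s: 28.3
ee_pos: [582.4, 120.2, 74.3]
ee_rot: [179.8, -0.0, 62.4]
force: [2.3, -2.9, -0.8]
gripper_width: 0.5
gripper_force: 1.7
```

```bash
python3 r.py
```

```text
t 28.30 yaw 62.4 q6 38.3 Mz 0.039 F tool [-1.5, 3.3] fz -0.8 xy [582.4 120.2  74.3] w 0.5 g 1.7
```

Contact on the post (about 3.7 N). I'll carry the arc on.

Emit:
apply_moves(deltas=[[0.001,-0.0035,0,-0.065,-1],[0.002,-0.007,0,-0.131,-1],[0.003,-0.01,0,-0.197,-1],[0.0035,-0.0135,0,-0.262,-1]])

```text
time_s: 28.7
ee_pos: [572.5, 129.8, 74.4]
ee_rot: [179.8, -0.0, 77.4]
force: [2.4, -1.6, -1.3]
gripper_width: 0.4
gripper_force: 1.7
```

```bash
python3 r.py
```

```text
t 28.70 yaw 77.4 q6 24.3 Mz -0.017 F tool [-1.0, 2.7] fz -1.3 xy [572.5 129.8  74.4] w 0.4 g 1.7
```

Emit:
apply_moves(deltas=[[0.001,-0.0035,0,-0.065,-1],[0.002,-0.007,0,-0.131,-1],[0.003,-0.01,0,-0.197,-1],[0.0035,-0.0135,0,-0.262,-1]])

```text
time_s: 29.1
ee_pos: [560.2, 136.4, 74.4]
ee_rot: [179.8, 0.0, 92.4]
force: [4.0, -0.7, -1.8]
gripper_width: 0.9
gripper_force: 1.7
```

```bash
python3 r.py
```

```text
t 29.10 yaw 92.4 q6 10.2 Mz 0.019 F tool [-0.9, 4.0] fz -1.8 xy [560.2 136.4  74.4] w 0.9 g 1.7
```

Emit:
apply_moves(deltas=[[0.001,-0.0035,0,-0.065,-1],[0.002,-0.007,0,-0.131,-1],[0.003,-0.01,0,-0.197,-1],[0.0035,-0.0135,0,-0.262,-1]])

```text
time_s: 29.5
ee_pos: [546.8, 139.7, 74.5]
ee_rot: [179.7, 0.1, 107.4]
force: [3.3, -0.1, -2.6]
gripper_width: 0.4
gripper_force: 1.7
```

```bash
python3 r.py
```

```text
t 29.50 yaw 107.4 q6 -4.2 Mz 0.034 F tool [-1.1, 3.1] fz -2.6 xy [546.8 139.7  74.5] w 0.4 g 1.7
```

Emit:
apply_moves(deltas=[[0.001,-0.0035,0,-0.065,-1],[0.002,-0.007,0,-0.131,-1]])

```text
time_s: 29.7
ee_pos: [541.6, 140.2, 74.9]
ee_rot: [179.5, 0.1, 114.9]
force: [9.1, 1.4, -3.9]
gripper_width: 0.6
gripper_force: 4.4
```

```bash
python3 r.py
```

```text
t 29.70 yaw 114.9 q6 -11.6 Mz 0.049 F tool [-2.6, 8.8] fz -3.9 xy [541.6 140.2  74.9] w 0.6 g 4.4
```

Emit:
apply_moves(deltas=[[0.0005,-0.002,0,-0.04,-1],[0.0005,-0.002,0,-0.04,-1]])

```text
time_s: 29.9
ee_pos: [537.6, 139.8, 74.8]
ee_rot: [179.7, 0.0, 117.1]
force: [2.6, 1.0, 0.0]
gripper_width: 0.3
gripper_force: 1.8
```

```bash
python3 r.py
```

```text
t 29.90 yaw 117.1 q6 -13.7 Mz 0.004 F tool [-0.2, 2.7] fz 0.0 xy [537.6 139.8  74.8] w 0.3 g 1.8
```

Emit:
apply_moves(deltas=[[0.0005,-0.002,0,-0.04,-1],[0.0005,-0.002,0,-0.04,-1]])

```text
time_s: 30.1
ee_pos: [537.2, 140.0, 74.9]
ee_rot: [179.5, 0.1, 119.3]
force: [7.8, 4.1, -3.7]
gripper_width: 0.3
gripper_force: 3.7
```

```bash
python3 r.py
```

```text
t 30.10 yaw 119.3 q6 -16.0 Mz -0.009 F tool [-0.3, 8.8] fz -3.7 xy [537.2 140.   74.9] w 0.3 g 3.7
```

Emit:
apply_moves(deltas=[[0,-0.002,0,0,-1],[0,-0.002,0,0,-1]])

```text
time_s: 30.3
ee_pos: [537.2, 139.9, 75.4]
ee_rot: [179.3, 0.1, 119.3]
force: [9.5, 5.0, -2.7]
gripper_width: 0.5
gripper_force: 5.2
```

```bash
python3 r.py
```

```text
t 30.30 yaw 119.3 q6 -16.0 Mz -0.021 F tool [-0.3, 10.8] fz -2.7 xy [537.2 139.9  75.4] w 0.5 g 5.2
```

Emit:
apply_moves(deltas=[[0,-0.002,0,0,-1],[0,-0.002,0,0,-1]])

```text
time_s: 30.5
ee_pos: [537.2, 139.7, 75.7]
ee_rot: [179.0, 0.1, 119.3]
force: [12.8, 8.2, -6.3]
gripper_width: 0.2
gripper_force: 6.9
```

```bash
python3 r.py
```

```text
t 30.50 yaw 119.3 q6 -16.1 Mz 0.006 F tool [0.9, 15.2] fz -6.3 xy [537.2 139.7  75.7] w 0.2 g 6.9
```

The tool has stopped while the force climbs to 15 N, so the lever is against its stop. Back off, rise, and check the lever in the side view.

Emit:
apply_moves(deltas=[[0,0.01,0,0,-1],[0,0.02,0,0,-1],[0,0.022,-0.03,0,-1],[0,0.022,-0.07,0,-1],[0,0.022,-0.11,0,-1]])

```text
time_s: 31.0
ee_pos: [548.6, 147.1, 184.6]
ee_rot: [-179.8, -0.0, 119.3]
force: [1.3, 0.3, -1.1]
gripper_width: 0.6
gripper_force: 0.0
```

Emit:
apply_moves(deltas=[[0,0,-0.04,0,-1],[0.03,0,-0.08,0,-1],[0.07,0,-0.1,0,-1],[0.11,0,-0.1,0,-1],[0.15,0,-0.1,0,-1]])

```text
time_s: 31.5
ee_pos: [475.0, 279.0, 284.9]
ee_rot: [180.0, 0.0, 119.3]
force: [0.8, -0.5, -0.5]
gripper_width: 0.1
gripper_force: 0.0
```

```bash
python3 r.py; python3 - <<'E'
from h import *
im=cams.grab_frame('side'); c=im[160:205,290:350].astype(int)
m=((c.min(2)>140)&(c.max(2)-c.min(2)<30))
for r in range(12,38): print(r+160,''.join('#' if v else '.' for v in m[r]))
def proj(n,P):
    c=cams.get_calibration(n); q=R.from_euler('xyz',c['attitude'],degrees=True).inv().apply(np.array(P)-c['eye']); q=q[:2]/q[2]; q=q*(1+c['k1']*q@q); return c['mtx'][:2,:2]@q+c['mtx'][:2,2]
H=np.array([542,85.5])
for a in(47.5,108,112.3):
    t=np.radians(a); print(a,proj('side',[*(H+35*np.array([np.cos(t),np.sin(t)])),97]),proj('side',[*H,97]))
E
```

```text
t 31.50 yaw 119.3 q6 -0.1 Mz 0.037 F tool [-0.8, 0.4] fz -0.5 xy [475.  279.  284.9] w 0.1 g 0.0
172 ............................................................
173 ............................................................
174 ............................................................
175 ........................###.................................
176 .......................####.................................
177 .......................####.................................
178 .......................#####................................
179 ........................####................................
180 ........................#####...............................
181 .........................####...............................
182 .........................#####..............................
183 ..............##.........#####..............................
184 ..............##..........#####.............................
185 ..........................#######...........................
186 ..........................########..........................
187 ........................
[... 169 characters left out ...]
0 ..........................########..........................
191 ...........................######...........................
192 ..............................#.............................
193 ............................................................
194 ............................................................
195 ............................................................
196 ............................................................
197 ............................................................
47.5 [331.13114629 181.16978818] [320.04663363 189.11724626]
108 [316.5245881  177.70435693] [320.04663363 189.11724626]
112.3 [315.43477909 177.92722135] [320.04663363 189.11724626]
```

The lever's white arm lies on the line predicted for 112° (column 315.4 at row 178), so it is fully home. Nothing is being touched.

```bash
python3 -c "
from h import *
print(env.job_done())"
```

```text
the job is handed in; nothing more can be done
None
```

I handed the job in at about 31.6 s: the knob was wound back to its zero stop (0.30–0.37 N m, under the 0.6 strain limit), turned three felt clicks clockwise and released, and the lock lever is fully home in the side camera view; I never touched the bystanders, and no verdict came back.

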